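Untag the hole punch and set its paper stop free of backlash

ROBOT

A 6-joint arm with a two-finger parallel gripper is mounted at the origin on the work surface. World frame = base frame: x ahead of the robot, y to its left, z up, the work surface at z = 0. Lengths are in m, angles in degrees, forces in N, time in s.
With the tool pointing down it reaches from about 0.4 to 0.825 m from the base axis. Payload 7 kg.
Tool frame: the origin (TCP) lies midway between the tips of the shut fingers; the grasp point (between the pads) lies 19 mm behind it; x points along the fingers, y is the direction in which the jaws open and shut, and the axes are right-handed (so a half turn about x gives the same grasp; the last joint's range is limited). The gripper opens to 85 mm and grips with 20 to 120 N. Pads are 22 mm wide; open, the fingers measure 114 mm over their backs; the gripper's body (76 mm by 85 mm) begins 54 mm behind the grasp point. The pads swing forward as they close: fully open they stand 13 mm farther back than shut.
Start: joints at [90.075, 20.546, 0.682, 0, -70.136, -16.507], TCP at [0.191, 0.647, 0.207] pointing down, gripper open.
Joint ranges: [-176.03, 176.03], [-82.01, 121.73], [-58.28, 71.71], [-173.87, 95.51], [-174.79, -0.11], [-173.66, 173.66]. Speed limits (degrees/s): [136.94, 136.94, 172.46, 180, 180, 180].

INTERFACE

Orientations are given as [roll, pitch, yaw] about the fixed x, y, z axes, in that order (R = Rz(yaw) Ry(pitch) Rx(roll)).
In Python, from cell import get_obs, camera, camera_model, ctrl, outline_of, mark_of gives the robot as it stands. The module is installed in compiled form; this text tells all that it offers.
- The arm moves only by the tool send_rows, never from a script. Its argument "plan" is a list of rows, each a list of 7 numbers: the shift along the tool's x, y, z in mm, then the turn, a rotation vector about the tool's x, y, z in degrees, then the opening, from 0 (shut) to 1 (fully open). A call has 1 to 12 rows; each row is the pose to reach, as a shift and turn from the pose commanded when the call began, along the tool's axes at that moment; what a row does not reach only later rows make up. A row lasts 1/12 s, in which the tool goes at most 41.7 mm and 7.16 degrees, less where a joint would pass 70% of its speed; a pose out of reach is approached as far as the arm can. A call with a gripper value outside its range is refused whole. The fingers move at their own pace and stop on an object; "force" is the grip in N (left out, the last holds). Time passes only in rows, so rows that repeat a pose let the fingers close. It gives the time, the measured TCP pose, the force and the opening at its end, in the units of the state.
- get_obs(): the state, without advancing time (a new reading comes with each control period).
- camera(name): name is "scene" or "top" or "wrist"; returns (picture, depth): 384x512x3 uint8, red, green, blue; 384x512 float32, m along the optical axis (not along the pixel's ray), 0 where there is no reading.
- camera_model(name): a dict with "vertical_fov" (degrees; the focal length in pixels is half the picture's height over the tangent of half this angle, whatever the lens; pixels are square), "cx", "cy" (the principal point, pixels), "distortion" ([k1, k2, p1, p2, k3] as OpenCV has them; the pictures are not rectified), "origin" and "rotation" of the camera in the world; the wrist camera has in their place "tool_from_camera" (4x4, takes a point from camera to tool coordinates, whose origin is the TCP and whose axes are the tool frame's). Camera axes: x right, y up, looking along -z (the intrinsics and any distortion apply to the point x, -y, -z); pixel columns grow to the right and rows downward; lengths in m; the calibration is good to about 2 mm. A picture is of the moment at which its call begins: read the wrist's pose just before it. camera_model takes no time and is no camera call.
- ctrl.job_done(): hands the job in, once; it reports no verdict.
Trained networks look in the newest picture that a camera, given by its name, has taken for a name from the list of things; names that differ only in an ending like _2 or _b are one class to them, and where a whole thing is asked for, a point or a joint stands for the part that bears it (a point fixed in the world has none). Each returns a list of dicts, best first, with "confidence" (0 to 1); they miss things now and then, are a little off and sometimes report something else, mostly with a low value. They report only what shows in the picture. A call takes as long as a camera call. They do not tell look-alikes from the thing itself.
- outline_of(camera, target): "mask" (384x512 bool, what is visible of it) and "xy" ([column, row] as shares, 0 to 1, of the picture: columns of its width, rows of its height, amid what is visible of it).
- mark_of(camera, target): "xy" ([column, row] as shares, 0 to 1, of the picture: columns of its width, rows of its height: a listed point, or the origin of a listed thing).
The state is a dict: "time_s": time; "q": joint angles; "qvel": joint speeds; "tau": joint torques, N m; "position": TCP position; "tcp_rot": TCP orientation; "contact_force": force on the tool from outside, world axes, zero at the start; "wrist_torque": the same for the moment, N m; "width": opening from 0.0 (shut) to 1.0 (fully open).
Only numpy, scipy, OpenCV 4.12 (cv2) and the standard library are available. Lean on these libraries where they do the work, as an engineer would, in place of code of your own. Each camera call takes 0.05 s, during which the arm holds its last target.

TASK

The stack hole punch is tagged out with a red tag: lift the tag up and off its hook and put it in the blue open box. Then set the paper stop with the handwheel only: wind it counter-clockwise until the stop's red pointer is at least 5 mm past the green marker (away from the punch head), then come back clockwise and stop with the pointer at the marker, within 1.5 mm, so that the backlash is taken up and the wheel's red line lies on the collar's yellow line. Do not push the stop or the marker by hand, do not shift the things lying about, and let go of everything.

Things in the scene. Friction and masses are not known exactly. Their poses are not given: they have to be found in the camera images.
- wheel_grip (a point): Centre of the black finger bar on the grey handwheel (disc 96 mm across, rim 14 mm lower). Bar 62 mm long (x), 14 wide (y), 16 mm above and below this point, 122 mm above the table. Turns about vertical z here; a red line lies along +x. The bar needs several grasps for a long turn; it stays where left. 0.4 rad of play on the spindle: 0.01 Nm in the play, about 0.15 Nm when driving.
- collar (a point): Centre of the top of the steel collar (120 mm across) under the wheel, same axis; it turns with the spindle and stop. Yellow line along +x. The wheel's red line is on the yellow one when the play is taken up clockwise, 0.4 rad counter-clockwise of it when taken up counter-clockwise; at the start anywhere between.
- pointer (a point): Top of the outer end of the red pointer bar (8 mm wide) of the aluminium paper stop, at mid-width. The stop slides over the bed along the scale (y of mark). At the start it lies 11 to 27 mm on the punch head's side of the marker (mark's -y).
- mark (a point): Top centre of the green marker (12 x 8 x 18 mm) at the edge of the scale. Its y axis runs along the scale, away from the white punch head. The setting is the pointer's y in this frame: 0 is on the mark; sideways (x) the pointer is 16 mm short of it.
- tag_center (a point): Centre of the red hanging tag, a rigid plate 8 mm thick (x), 50 wide (y), 115 high (z), about 60 g, 137 mm above the table as it hangs. Its hole, 14 mm wide, reaches from 6.5 mm below to 21.5 mm above this point, leaving 36 mm of solid plate over the hole to grip from above.
- hook_tip (a point): Top centre of the hook's upturned steel tip, 165 mm above the table (rounded end 4 mm more). The level peg, 8 mm thick, axis 155 mm high, runs 78 mm from the post along -x to this tip; the tag hangs 33 mm behind it, across the peg. Lift the tag 15 mm (5 mm to spare both ways), then draw it 50 mm or more along -x.
- tag: The red tag itself; origin at the centre of its lower edge.
- tag_box: Blue open box, outer 110 (its x) x 90 (y) x 60 mm high, walls and floor 5 mm; origin at the centre of its underside. The tag stands or leans in it.
- stop: The aluminium paper stop with its red pointer, not to be pushed by hand; origin on the bed. The handwheel drives it once the play is taken up: 10 mm per radian, clockwise (from above) towards the punch head (mark's -y), counter-clockwise away from it (+y).
- mug: White mug, 90 mm high, 80 mm across. Bystander.
- stapler: Grey and black stapler, 130 x 32 x 58 mm. Bystander.
- glue_jar: Small jar, 50 mm across, 70 mm high. Bystander.
- stamp: Wooden hand stamp, 40 mm across, 68 mm high. Bystander.
- pencil: Blue pencil, 160 mm long, lying. Bystander.
Things that resemble listed ones, but are neither listed nor needed, are in the scene too. Of the things shaped like the tag, the red one is meant.

How it is judged (in metres and radians):
On the way, in this order (a step that is already met when the one before it is completed fails the run):
1. the tag is off its hook and let go in the blue box (x of tag_center in the frame of tag_box between -0.05 and 0.05 m and y of tag_center in the frame of tag_box between -0.04 and 0.04 m and z of tag_center in the frame of tag_box below 0.075 m and linear speed of tag below 0.03 m/s and contact force between each of the arm, the fingers and tag below 0.1 N), for 0.2 s.
2. the pointer has been wound at least 5 mm past the marker, away from the punch head (y of pointer in the frame of mark above 0.005 m), for 0.1 s.
At the end, for the whole second after the job is handed in: The pointer is within 1.5 mm of the marker along the scale, at rest, the lost motion is taken up clockwise (red line within 0.1 rad of the yellow line), and the red tag rests released in the blue box (all of step 1 and y of pointer in the frame of mark between -0.0015 and 0.0015 m and angle between the x axis of wheel_grip and the x axis of collar, either way round below 0.1 rad and linear speed of stop below 0.002 m/s); the robot touches nothing.
It fails at once if the stop is pushed by hand (over 1 N) (contact force between any of the arm, the fingers and stop above 1 N).
It fails at once if the marker is moved (over 2 mm) (distance of mark from where it was at the start of the episode above 0.002 m).
It fails at once if a bystander is shifted (over 20 mm) (distance of any of mug, stapler, glue_jar, stamp, pencil from where it was at the start of the episode above 0.02 m).
It also fails if it takes over 72 s, if anything falls off the work surface, if the arm or the gripper's body presses on something with over 40 N, if the wrist force passes 120 N, or if a joint passes its speed limit or range.

## Working session

There is one attempt and no reset: what is moved stays moved. The work goes in short steps, Python scripts to look and compute and a tool call to move; the robot and the scene stay as the last step left them, time stands still between calls to the robot, and variables do not carry over. Pictures are saved under pics/ and viewed, and the job is handed in when it is done.

Besides the shell and the picture viewer there is one more tool, called after "Request:" in YAML: its name, and indented under it one key for each argument. send_rows: Moves the arm, as the interface text tells. Its arguments: {"type":"object","properties":{"plan":{"type":"array","items":{"type":"array","items":{"type":"number"}}},"force":{"type":"number"}},"required":["plan"]}

```bash
mkdir -p pics; cat > h.py <<'E'
import numpy as np, cv2
from scipy.spatial.transform import Rotation as R
from cell import get_obs, camera, camera_model, ctrl, outline_of, mark_of
def K(m):
    f=192/np.tan(np.radians(m["vertical_fov"])/2)
    return np.array([[f,0,m["cx"]],[0,f,m["cy"]],[0,0,1.]]),np.array(m["distortion"],float)
def pose(name,o=None):
    m=camera_model(name)
    if name!="wrist": return m,np.array(m["origin"]),np.array(m["rotation"])
    T=np.eye(4);T[:3,:3]=R.from_euler('xyz',o["tcp_rot"],degrees=True).as_matrix();T[:3,3]=o["position"]
    T=T@np.array(m["tool_from_camera"]);return m,T[:3,3],T[:3,:3]
def ray(name,px,o=None):
    m,c,r=pose(name,o);k,d=K(m)
    p=cv2.undistortPoints(np.array(px,float).reshape(-1,1,2),k,d)[:,0]
    return c,(np.c_[p[:,0],-p[:,1],-np.ones(len(p))])@r.T
def at_depth(name,px,dep,o=None):
    c,v=ray(name,px,o);return c+v*np.array(dep).reshape(-1,1)
def at_z(name,px,z,o=None):
    c,v=ray(name,px,o);return c+v*((z-c[2])/v[:,2:])
def proj(name,P,o=None):
    m,c,r=pose(name,o);k,d=K(m);q=(np.atleast_2d(P)-c)@r
    return cv2.projectPoints(np.c_[q[:,0],-q[:,1],-q[:,2]],np.zeros(3),np.zeros(3),k,d)[0][:,0]
def save(n,im,s=None):
    cv2.imwrite("pics/"+n+".png",cv2.cvtColor(im,cv2.COLOR_RGB2BGR))
E
python3 - <<'E'
from h import *
o=get_obs();print(o)
for n in("scene","top","wrist"):
    im,d=camera(n);save(n+"0",im);np.savez("/tmp/%s0.npz"%n,im=im,d=d)
    m=camera_model(n);print(n,{k:np.round(v,4).tolist() for k,v in m.items()})
    for t in ["wheel_grip","collar","pointer","mark","tag_center","hook_tip","tag_box","tag","mug","stapler","glue_jar","stamp","pencil"]:
        for e in mark_of(n,t):
            px=np.array(e["xy"])*[512,384]; r,c=np.clip(px[::-1].astype(int),0,[383,511])
            print(n,t,round(e["confidence"],2),px.round(1),at_depth(n,[px],[d[r,c]],o).round(3))
E
```

```text
{'time_s': 0.0, 'q': array([ 9.00754020e+01,  2.05921398e+01,  6.33779638e-01, -2.08079164e-02,
       -7.01350544e+01, -1.65081656e+01]), 'qvel': array([ 0.04634222,  0.06746936,  0.00219629,  0.06542416,  0.03784201,
       -0.07838759]), 'tau': array([-2.11713712e-03, -5.83323240e+01,  2.93420112e+01,  6.93642050e+00,
       -5.74645950e-03, -7.80163134e-06]), 'position': array([0.19081305, 0.64692729, 0.20625364]), 'tcp_rot': array([  94.68309637,   89.90455881, -101.75675383]), 'contact_force': array([ 0.99309298, -0.14014763, -0.15961516]), 'wrist_torque': array([0.04246909, 0.03069428, 0.04387866]), 'width': 1.0026203138993848}
scene {'vertical_fov': 48.9967, 'cx': 254.5168, 'cy': 196.2813, 'distortion': [-0.0445, 0.0, 0.0, 0.0, 0.0], 'origin': [1.2633, 0.6446, 0.8506], 'rotation': [52.8663, -1.0088, 132.9275]}
scene wheel_grip 0.61 [226.8 181.4] [[-170.156 -170.775 -170.569]]
scene collar 0.61 [227.4 194.1] [[-170.277 -170.896 -170.69 ]]
scene pointer 0.6 [168.1 218. ] [[-171.912 -172.531 -172.325]]
scene mark 0.55 [169.5 219. ] [[-174.811 -175.429 -175.223]]
scene tag_center
[... 2081 characters left out ...]
[298.3 131.8] [[142.756 142.342 143.995]]
top mug 0.59 [227.6 129.6] [[147.412 146.998 148.651]]
top stapler 0.84 [135.  262.9] [[134.782 134.368 136.021]]
top glue_jar 0.77 [188.8 134.9] [[140.262 139.848 141.502]]
top glue_jar 0.38 [209.5 215.5] [[143.354 142.94  144.593]]
top stamp 0.49 [170.4 241.6] [[136.148 135.734 137.387]]
top pencil 0.54 [386.4 255.3] [[144.968 144.554 146.207]]
wrist {'vertical_fov': 70.0035, 'cx': 257.9013, 'cy': 190.9877, 'distortion': [-0.0103, 0.0, 0.0, 0.0, 0.0], 'tool_from_camera': [[-0.0009, 0.299, -0.9542, -0.1667], [1.0, -0.0, -0.001, 0.0008], [-0.0003, -0.9542, -0.299, -0.0755], [0.0, 0.0, 0.0, 1.0]]}
wrist stapler 0.82 [418.8  21.6] [[0.295 0.443 0.057]]
```

View pictures.

```bash
sed -i "s/np.array(m\[\"rotation\"\])/R.from_euler('xyz',np.array(m['rotation']),degrees=True).as_matrix()/" h.py
python3 - <<'E'
from h import *
for n in("scene","top"):
    z=np.load("/tmp/%s0.npz"%n);im=z["im"]
    save(n+"0b",cv2.resize(im,(800,600),interpolation=cv2.INTER_CUBIC))
    pts=dict(scene=[[226.8,181.4],[227.4,194.1],[168,218],[349,235],[308,239],[350,324],[386,263],[335,251],[273,260],[417,256],[256,313],[209,148]],top=[[284,184],[285.5,188],[301,132],[193,134],[211,214],[154,186],[162,179],[133,153],[205,160],[142,221],[228,130],[135,263],[189,135],[170,242],[386,255]])[n]
    for p in pts: print(n,p,at_depth(n,[p],[z["d"][int(p[1]),int(p[0])]]).round(3)[0])
E
```

```text
scene [226.8, 181.4] [ 0.558 -0.107  0.126]
scene [227.4, 194.1] [ 0.572 -0.091  0.095]
scene [168, 218] [ 0.738 -0.17   0.055]
scene [349, 235] [ 0.37   0.224 -0.003]
scene [308, 239] [0.526 0.18  0.057]
scene [350, 324] [0.688 0.42  0.061]
scene [386, 263] [0.448 0.381 0.048]
scene [335, 251] [0.584 0.297 0.131]
scene [273, 260] [ 0.606  0.125 -0.005]
scene [417, 256] [0.319 0.418 0.005]
scene [256, 313] [0.791 0.23  0.027]
scene [209, 148] [ 0.324 -0.453 -0.001]
top [284, 184] [ 0.569 -0.108  0.124]
top [285.5, 188] [ 0.555 -0.113  0.124]
top [301, 132] [ 0.758 -0.17   0.059]
top [193, 134] [0.757 0.205 0.039]
top [211, 214] [ 0.48   0.143 -0.002]
top [154, 186] [0.557 0.307 0.159]
top [162, 179] [0.577 0.278 0.176]
top [133, 153] [0.683 0.404 0.071]
top [205, 160] [0.661 0.16  0.054]
top [142, 221] [0.452 0.371 0.053]
top [228, 130] [0.779 0.086 0.008]
top [135, 263] [0.311 0.389 0.054]
top [189, 135] [0.751 0.217 0.049]
top [170, 242] [0.381 0.271 0.065]
top [386, 255] [ 0.339 -0.462  0.005]
```

View pics/scene0b.png

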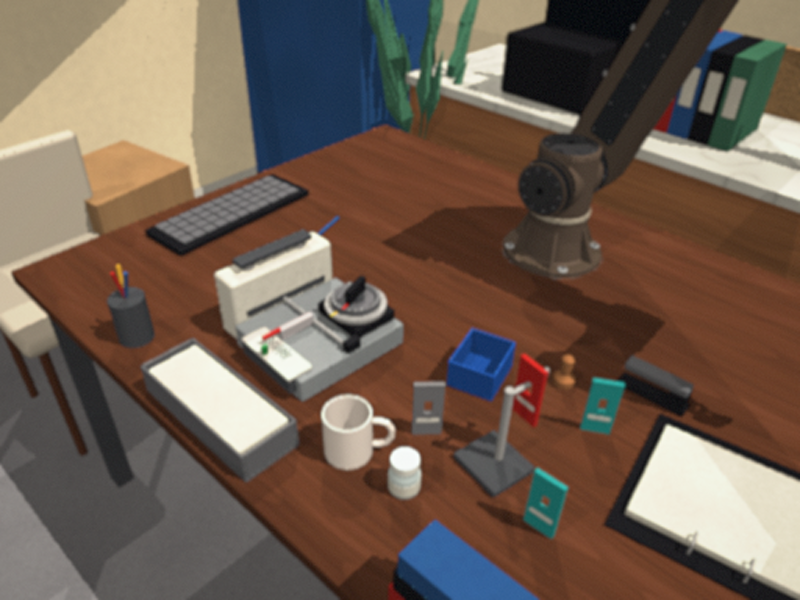

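View pics/top0b.png

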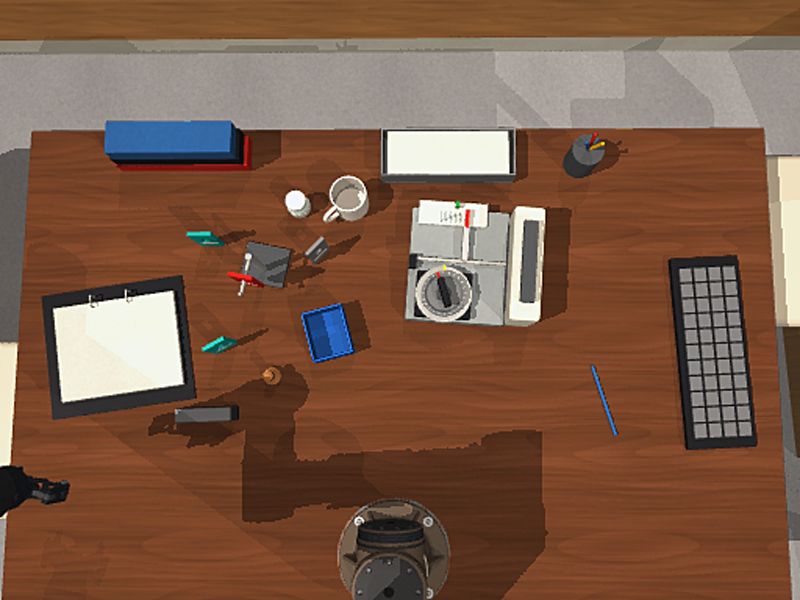

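```bash
python3 - <<'E'
from h import *
z=np.load("/tmp/top0.npz");im,d=z["im"],z["d"]
a=cv2.resize(im[145:200,130:195],None,fx=6,fy=6,interpolation=cv2.INTER_CUBIC)
b=cv2.resize(im[120:215,250:355],None,fx=4,fy=4,interpolation=cv2.INTER_CUBIC)
H=max(a.shape[0],b.shape[0]);c=np.zeros((H,a.shape[1]+b.shape[1],3),np.uint8);c[:a.shape[0],:a.shape[1]]=a;c[:b.shape[0],a.shape[1]:]=b
save("topcrop0",c);print(c.shape)
rr,cc=np.mgrid[0:384,0:512]
def pts(n,im,d,mask):
    r,c=np.nonzero(mask&(d>0));return at_depth(n,np.c_[c,r],d[r,c])
hsv=cv2.cvtColor(im,cv2.COLOR_RGB2HSV)
def red(im):
    i=im.astype(int);return (i[...,0]>120)&(i[...,1]<70)&(i[...,2]<70)
for n in("top","scene"):
    z=np.load(f"/tmp/{n}0.npz");im,d=z["im"],z["d"]
    m=red(im);P=np.full(im.shape,np.nan);ok=d>0
    r,c=np.nonzero(ok);P[r,c]=at_depth(n,np.c_[c,r],d[r,c])
    m&=(abs(P[...,0]-.57)<.08)&(abs(P[...,1]-.28)<.07)&(P[...,2]>.05)
    p=P[m];print(n,len(p),p.min(0).round(3),p.max(0).round(3),p.mean(0).round(4))
    t=p
    if n=="top": t=p[p[:,2]>.165]
    v=np.linalg.svd(t[:,:2]-t[:,:2].mean(0));print(len(t),t.mean(0),v[1],v[2],np.degrees(np.arctan2(v[2][0,1],v[2][0,0])))
    # hook points
    h=ok&(P[...,2]>.145)&(P[...,2]<.185)&(abs(P[...,0]-.57)<.12)&(abs(P[...,1]-.28)<.08)&~red(im)
    print(np.round(P[h],3).tolist()[:80])
E
```

```text
(380, 810, 3)
top 71 [0.575 0.277 0.086] [0.591 0.326 0.203] [0.5821 0.3011 0.1786]
54 [0.58274969 0.30087705 0.19304741] [0.10764203 0.01971453] [[ 0.2011547   0.97955949]
 [ 0.97955949 -0.2011547 ]] 78.39550920705766
[[0.634, 0.295, 0.166], [0.633, 0.29, 0.171], [0.631, 0.298, 0.165], [0.63, 0.294, 0.167], [0.63, 0.291, 0.168], [0.63, 0.287, 0.17], [0.633, 0.288, 0.154], [0.628, 0.299, 0.162], [0.627, 0.295, 0.166], [0.627, 0.291, 0.168], [0.627, 0.287, 0.169], [0.628, 0.286, 0.162], [0.624, 0.298, 0.166], [0.624, 0.294, 0.166], [0.625, 0.292, 0.163], [0.624, 0.288, 0.168], [0.624, 0.285, 0.166], [0.627, 0.285, 0.151], [0.622, 0.296, 0.159], [0.622, 0.289, 0.161], [0.623, 0.287, 0.155], [0.618, 0.294, 0.165], [0.619, 0.293, 0.156], [0.621, 0.289, 0.145], [0.615, 0.295, 0.164], [0.616, 0.293, 0.156], [0.612, 0.298, 0.164], [0.614, 0.298, 0.15], [0.612, 0.291, 0.163], [0.609, 0.298, 0.161], [0.608, 0.294, 0.165], [0.609, 0.293, 0.158], [0.605, 0.297, 0.167], [0.606, 0.295, 0.16], [0.603, 0.299, 0.156], [0.603, 0.296, 0.158], [0.6, 0.302, 0.157], [0.599, 0.298, 0.163], [0.599, 0.295, 
[... 2259 characters left out ...]
.585, 0.299, 0.176], [0.585, 0.302, 0.178], [0.586, 0.305, 0.181], [0.587, 0.308, 0.184], [0.586, 0.31, 0.184], [0.548, 0.314, 0.161], [0.581, 0.279, 0.157], [0.582, 0.282, 0.16], [0.581, 0.284, 0.161], [0.583, 0.288, 0.165], [0.581, 0.29, 0.165], [0.579, 0.292, 0.165], [0.584, 0.297, 0.171], [0.582, 0.298, 0.17], [0.585, 0.302, 0.176], [0.586, 0.305, 0.178], [0.588, 0.309, 0.182], [0.588, 0.311, 0.183], [0.586, 0.313, 0.183], [0.577, 0.278, 0.151], [0.581, 0.282, 0.156], [0.58, 0.285, 0.157], [0.579, 0.287, 0.158], [0.581, 0.29, 0.161], [0.583, 0.294, 0.165], [0.584, 0.297, 0.168], [0.584, 0.3, 0.17], [0.585, 0.303, 0.172], [0.585, 0.305, 0.174], [0.587, 0.309, 0.178], [0.588, 0.312, 0.18]]
```

View pics/topcrop0.png

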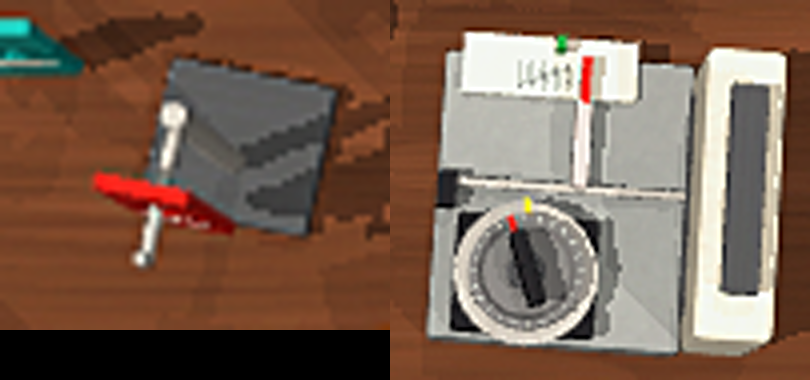

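```bash
cat >> h.py <<'E'
def goal(yaw,tilt=None):
    # tool pointing down, jaw (tool y) along world yaw
    x=np.array([0,0,-1.]);y=np.array([np.cos(np.radians(yaw)),np.sin(np.radians(yaw)),0]);return np.c_[x,y,np.cross(x,y)]
def delta(o,p,Rg):
    Rc=R.from_euler('xyz',o["tcp_rot"],degrees=True).as_matrix()
    s=Rc.T@(np.array(p)-o["position"])*1000; rv=R.from_matrix(Rc.T@Rg).as_rotvec(degrees=True)
    return s.round(1),rv.round(2)
E
python3 - <<'E'
from h import *
o=get_obs();Rc=R.from_euler('xyz',o["tcp_rot"],degrees=True).as_matrix();print(Rc.round(3))
print(o['q'].round(1))
for yaw in(-11.6,168.4): print(yaw,delta(o,[.583,.302,.25],goal(yaw)))
z=np.load("/tmp/top0.npz");im,d=z["im"],z["d"]
i=im.astype(int);m=(i[...,2]>90)&(i[...,0]<60)&(i[...,1]<110)
P=np.full(im.shape,np.nan);r,c=np.nonzero(d>0);P[r,c]=at_depth("top",np.c_[c,r],d[r,c])
m=(abs(P[...,0]-.48)<.1)&(abs(P[...,1]-.14)<.08)&(P[...,2]>.045)&(P[...,2]<.075)&(i[...,2]>i[...,0]+20)
p=P[m];print(len(p),p.min(0),p.max(0));print(cv2.minAreaRect(p[:,:2].astype(np.float32)*1000))
# wheel bar
w=(abs(P[...,0]-.56)<.06)&(abs(P[...,1]+.108)<.06)&(P[...,2]>.128)
p=P[w];print(len(p),p.mean(0));print(cv2.minAreaRect(p[:,:2].astype(np.float32)*1000))
w=(abs(P[...,0]-.56)<.08)&(abs(P[...,1]+.108)<.08)&(P[...,2]>.1)&(P[...,2]<.116)
p=P[w];print(len(p),p.mean(0));print(cv2.minEnclosingCircle(p[:,:2].astype(np.float32)*1000))
E
```

```text
[[ 0.    -0.283 -0.959]
 [-0.    -0.959  0.283]
 [-1.     0.    -0.   ]]
[ 90.1  20.5   0.7   0.  -70.1 -16.5]
-11.6 (array([ -42.8,  220.4, -473.7]), array([-94.83,  -0.  ,  -0.  ]))
168.4 (array([ -42.8,  220.4, -473.7]), array([85.17, -0.  ,  0.  ]))
213 [0.41830845 0.08794896 0.04502963] [0.5436925  0.19806354 0.07231816]
((481.17645263671875, 143.38983154296875), (110.41971588134766, 90.38067626953125), 15.218035697937012)
52 [ 0.56254921 -0.1070145   0.13186484]
((560.5839233398438, -107.86370086669922), (59.3019905090332, 12.390222549438477), 17.578205108642578)
150 [ 0.56058984 -0.10902521  0.10284324]
((561.1159057617188, -107.46805572509766), 47.77610778808594)
```

Request:
send_rows:
  plan:
    - [-43,40,-40,7,0,0,0.5]
    - [-43,60,-80,14,0,0,0.4]
    - [-43,80,-120,21,0,0,0.4]
    - [-43,100,-160,28,0,0,0.4]
    - [-43,120,-200,35,0,0,0.4]
    - [-43,140,-240,42,0,0,0.4]
    - [-43,155,-280,49,0,0,0.4]
    - [-43,170,-320,56,0,0,0.4]
    - [-43,185,-360,63,0,0,0.4]
    - [-43,200,-400,70,0,0,0.4]
    - [-43,210,-435,77,0,0,0.4]
    - [-43,220,-470,84,0,0,0.4]

```text
time_s: 3.1
position: [0.5536, 0.3201, 0.2507]
tcp_rot: [-32.5, 90.0, 46.8]
contact_force: [0.4, 1.0, 0.8]
width: 0.402
```

```bash
python3 - <<'E'
from h import *
o=get_obs();print(o['time_s'],o['position'],o['q'].round(1),o['width'],o['qvel'].round(1))
print(delta(o,[.583,.302,.166],goal(168.4)))
im,d=camera("wrist");save("w1",im)
hsv=im.astype(int);m=(hsv[...,0]>110)&(hsv[...,1]<75)&(hsv[...,2]<75)&(d>0)
r,c=np.nonzero(m);p=at_depth("wrist",np.c_[c,r],d[r,c],o)
t=p[(p[:,2]>.188)&(np.hypot(p[:,0]-.583,p[:,1]-.302)<.06)];print(len(p),len(t));print(cv2.minAreaRect(t[:,:2].astype(np.float32)*1000),t.min(0),t.max(0))
E
```

```text
3.1 [0.55362786 0.32011644 0.25072663] [ 47.5  15.9  -0.3   0.  -73.8 -58.3] 0.4019880933213359 [-47.   20.6  27.7   0.   -7.  -36.5]
(array([ 84.7, -32.2, -12.4]), array([0.83, 0.04, 0.03]))
3807 7
((595.5419311523438, 299.1313781738281), (0.6632356643676758, 17.993738174438477), 80.43192291259766) [0.58663865 0.29754781 0.32542001] [0.60446878 0.30093748 0.33932348]
```

View pics/w1.png

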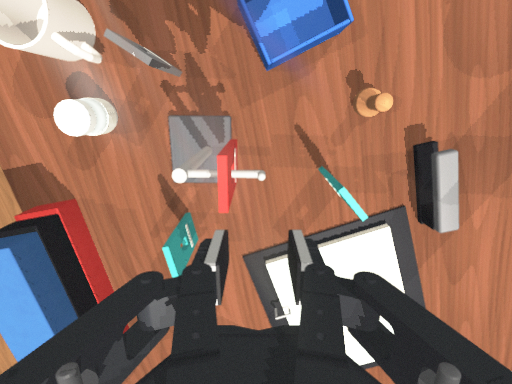

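Request:
send_rows:
  plan:
    - [0,-8,-3,1,0,0,0.4]
    - [0,-8,-3,1,0,0,0.4]

```text
time_s: 3.32
position: [0.5607, 0.3161, 0.2497]
tcp_rot: [151.4, 90.0, -130.2]
contact_force: [0.0, 0.6, 0.2]
width: 0.4
```

```bash
python3 - <<'E'
from h import *
o=get_obs();print(o['time_s'],o['position'],o['q'].round(1),o['width'],o['qvel'].round(1))
im,d=camera("wrist");save("w2",im);np.savez("/tmp/w2.npz",im=im,d=d)
i=im.astype(int);m=(i[...,0]>110)&(i[...,1]<75)&(i[...,2]<75)&(d>0)
r,c=np.nonzero(m);p=at_depth("wrist",np.c_[c,r],d[r,c],o)
print(len(p),p.min(0),p.max(0))
t=p[(p[:,2]>.185)&(np.hypot(p[:,0]-.583,p[:,1]-.302)<.08)&(p[:,2]<.22)];print(len(t))
if len(t)>4: print(cv2.minAreaRect(t[:,:2].astype(np.float32)*1000),t.min(0),t.max(0))
for t in("tag_center","hook_tip"):
  for e in mark_of("wrist",t):
    px=np.array(e["xy"])*[512,384];print(t,e["confidence"],px,at_depth("wrist",[px],[d[int(px[1]),int(px[0])]],o),at_z("wrist",[px],.165,o))
E
```

```text
3.3167 [0.56066167 0.31612639 0.249727  ] [ 46.8  16.3   0.2   0.  -73.9 -58.3] 0.4004049300466688 [ 2.6 -1.1 -1.1 -0.5  0.2  0.5]
3814 [ 0.28969319  0.06399778 -0.00323076] [0.95207005 0.57687995 0.33790443]
4
tag_center 0.95 [344.7808 190.5024] [[0.46393181 0.35353737 0.11201529]] [[0.47796196 0.33396081 0.165     ]]
tag_center 0.85 [190.208  243.9936] [[0.68140956 0.412454   0.0523701 ]] [[0.63908164 0.35943311 0.165     ]]
tag_center 0.79 [154.5216  57.984 ] [[0.65607892 0.16124535 0.05126722]] [[0.62135329 0.18609078 0.165     ]]
tag_center 0.62 [235.3152 170.9184] [[0.57293591 0.28784473 0.19464319]] [[0.57672706 0.29409902 0.165     ]]
hook_tip 0.64 [269.8752 178.9824] [[0.54636623 0.30737943 0.16842097]] [[0.54639113 0.30829427 0.165     ]]
```

View pics/w2.png

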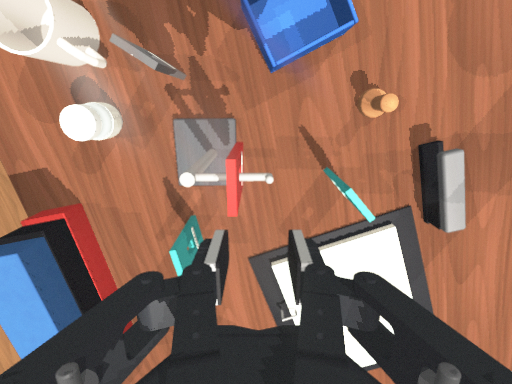

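```bash
python3 - <<'E'
from h import *
o=get_obs();z=np.load("/tmp/w2.npz");im,d=z["im"],z["d"]
i=im.astype(int);m=(i[...,0]>i[...,1]+60)&(i[...,0]>100)&(i[...,1]<75)
mm=np.zeros_like(m);mm[138:222,222:250]=1;m&=mm
r,c=np.nonzero(m&(d>0));p=at_depth("wrist",np.c_[c,r],d[r,c],o)
print(len(p),np.median(p,0),p.min(0),p.max(0));
t=p[p[:,2]>.188];print(len(t));print(cv2.minAreaRect(t[:,:2].astype(np.float32)*1000),t.mean(0))
save("w2c",cv2.resize(im[130:230,170:290],None,fx=6,fy=6,interpolation=cv2.INTER_CUBIC))
ok=np.zeros_like(m);ok[165:195,240:285]=1
r,c=np.nonzero(ok&(d>0));p=at_depth("wrist",np.c_[c,r],d[r,c],o);p=p[p[:,2]>.148];u=np.array([-.98,.201]);s=p[:,:2]@u
print("peg",p.mean(0),"end s",s.max(), np.polyfit(p[:,0],p[:,1],1))
P=p[s>s.max()-.008];print(P.mean(0))
print(delta(o,[.583,.302,.166],goal(168.4)))
E
```

```text
184 [0.57196193 0.28184187 0.14265484] [0.56933575 0.27869514 0.0807069 ] [0.57891683 0.32818636 0.19374436]
4
((570.1790771484375, 279.49725341796875), (0.2881260812282562, 1.627260684967041), 76.46882629394531) [0.57004022 0.27957989 0.19154486]
peg [0.55689526 0.30662001 0.16010073] end s -0.4689083554336007 [-0.13775847  0.38333704]
[0.5461214  0.30809423 0.16469325]
(array([ 84.3, -26.9, -11. ]), array([ 0.29,  0.01, -0.01]))
```

View pics/w2c.png

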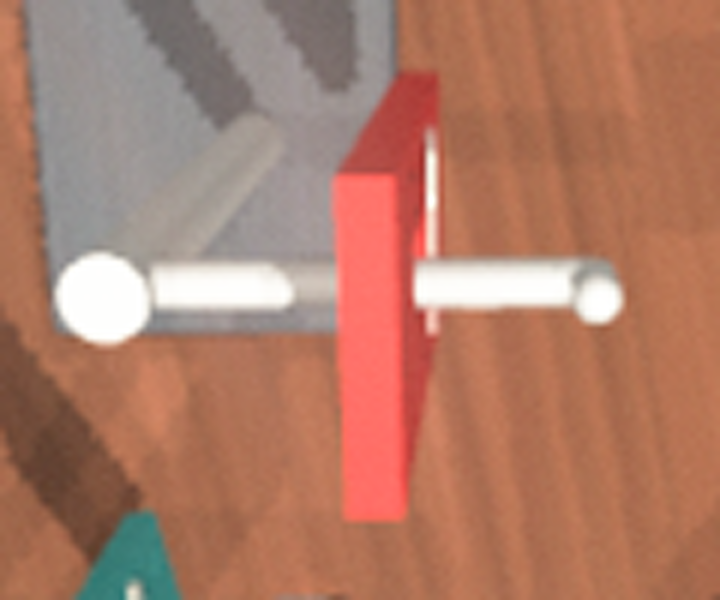

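```bash
python3 - <<'E'
from h import *
o=get_obs()
q=np.array([[335,175],[397,175],[408,520],[345,520]])/6+[170,130]
p=at_z("wrist",q,.1945,o);print(p,p.mean(0));e=p[2:].mean(0)-p[:2].mean(0);print(np.degrees(np.arctan2(e[1],e[0])),np.linalg.norm(e),np.linalg.norm(p[1]-p[0]))
print(proj("top",[[p.mean(0)[0],p.mean(0)[1],.1945]]))
z=np.load("/tmp/top0.npz");print(z["im"][172:184,143:172,0].tolist())
E
```

```text
[[0.57671931 0.2788898  0.1945    ]
 [0.56840595 0.28055364 0.1945    ]
 [0.57797462 0.33054328 0.1945    ]
 [0.58699064 0.32874052 0.1945    ]] [0.57752263 0.30468181 0.1945    ]
78.76075687494071 0.05089627804198073 0.008478221594680905
[[152.13871944 178.11176701]]
[[123, 120, 118, 116, 116, 118, 116, 117, 120, 121, 109, 98, 96, 120, 252, 143, 62, 96, 97, 96, 96, 96, 97, 107, 101, 96, 94, 81, 55], [114, 111, 107, 146, 94, 97, 101, 105, 109, 99, 103, 82, 94, 102, 145, 108, 90, 98, 99, 99, 96, 96, 96, 97, 98, 104, 83, 88, 97], [119, 116, 165, 255, 255, 234, 235, 144, 148, 88, 94, 74, 80, 105, 132, 86, 91, 94, 95, 96, 96, 97, 97, 98, 90, 92, 89, 99, 99], [128, 125, 171, 255, 255, 253, 255, 255, 255, 255, 233, 227, 115, 152, 110, 48, 77, 84, 88, 94, 98, 99, 98, 90, 90, 90, 89, 99, 99], [122, 118, 159, 174, 244, 241, 255, 255, 255, 255, 254, 255, 255, 255, 255, 227, 230, 123, 134, 88, 93, 94, 96, 86, 91, 91, 90, 99, 101], [122, 120, 120, 116, 127, 127, 134, 170, 171, 243, 241, 255, 255, 255, 255, 255, 255, 255, 137, 90, 92, 93, 93, 86, 87, 88, 87, 99, 59], [128, 130, 128, 127, 126, 124, 123, 125, 122, 132, 128, 132, 165, 167, 241, 240, 255, 255, 137, 95, 99, 96, 85, 87, 88, 88, 96, 95, 52], [138, 140, 139, 138, 138, 137, 138, 133, 116, 109, 104, 94, 187, 131, 113, 122, 132, 176, 89, 95, 101, 103, 96, 87, 88, 86, 96, 99, 95], [125, 129, 130, 130, 130, 130, 130, 130, 131, 131, 138, 171, 236, 173, 181, 175, 154, 125, 126, 123, 107, 100, 102, 98, 91, 88, 98, 98, 99], [113, 113, 116, 115, 115, 115, 116, 116, 116, 115, 108, 104, 243, 146, 142, 148, 220, 135, 173, 89, 132, 116, 98, 102, 103, 91, 92, 99, 98], [112, 112, 112, 112, 112, 112, 112, 112, 112, 110, 107, 172, 229, 121, 106, 108, 123, 123, 137, 176, 148, 148, 94, 109, 101, 100, 84, 64, 76], [127, 127, 127, 127, 127, 127, 127, 128, 126, 124, 125, 243, 209, 99, 121, 122, 122, 122, 122, 115, 127, 124, 127, 130, 118, 100, 119, 117, 119]]
```

Request:
send_rows:
  plan:
    - [0,-23,-10,0.3,0,0,0.4]
    - [0,-23,-10,0.3,0,0,0.4]
    - [35,-23,-10,0.3,0,0,0.4]
    - [65,-23,-10,0.3,0,0,0.4]
    - [80,-23,-10,0.3,0,0,0.4]
    - [82,-23,-10,0.3,0,0,0.4]
    - [82,-23,-10,0.3,0,0,0.4]

```text
time_s: 4.05
position: [0.5791, 0.3036, 0.1678]
tcp_rot: [153.0, 89.9, -128.6]
contact_force: [0.4, 0.8, 1.1]
width: 0.401
```

```bash
python3 - <<'E'
from h import *
o=get_obs();print(o['time_s'],o['position'],o['q'].round(1),o['width'],o['contact_force'])
im,d=camera("wrist");save("w3",im)
im,d=camera("scene");save("s3",cv2.resize(im[190:310,270:430],None,fx=5,fy=5))
E
```

```text
4.05 [0.57908428 0.30364993 0.16783351] [ 44.7  20.1  -5.3   0.  -64.7 -56.3] 0.40068623688648175 [0.35964203 0.81712098 1.11763905]
```

View pics/w3.png

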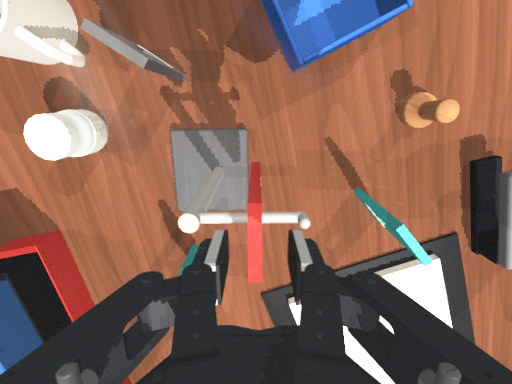

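View pics/s3.png

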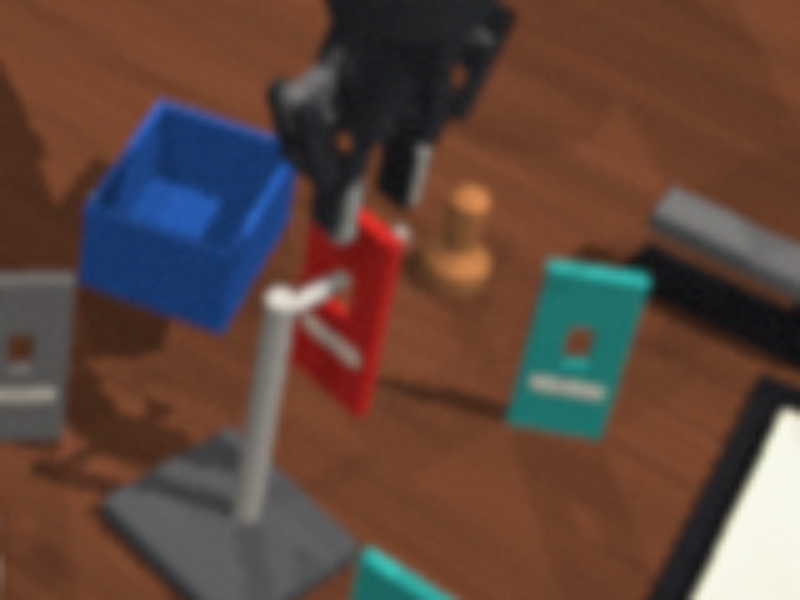

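Request:
send_rows:
  plan:
    - [0,0,0,0,0,0,0]
    - [0,0,0,0,0,0,0]
    - [0,0,0,0,0,0,0]
    - [0,0,0,0,0,0,0]
    - [0,0,0,0,0,0,0]
    - [-5,0,0,0,0,0,0]
    - [-10,0,0,0,0,0,0]
    - [-15,0,0,0,0,0,0]
    - [-15,0,0,0,0,0,0]
  force: 50

```text
time_s: 4.9
position: [0.5806, 0.3031, 0.1844]
tcp_rot: [-46.1, 89.9, 32.1]
contact_force: [0.3, -0.2, -0.9]
width: 0.047
```

```bash
python3 - <<'E'
from h import *
o=get_obs();print(o['time_s'],o['position'],o['q'].round(1),o['width'],o['contact_force'],o['wrist_torque'])
im,d=camera("wrist");save("w4",im[120:320,150:370].repeat(3,0).repeat(3,1))
im,d=camera("scene");save("s4",cv2.resize(im[190:310,270:430],None,fx=5,fy=5))
E
```

```text
4.9 [0.58060275 0.30310051 0.1844414 ] [ 44.6  19.4  -4.    0.  -66.5 -56.3] 0.04676040373197536 [ 0.25571464 -0.15406438 -0.87613939] [ 0.0480313   0.00129564 -0.00077112]
```

View pics/w4.png

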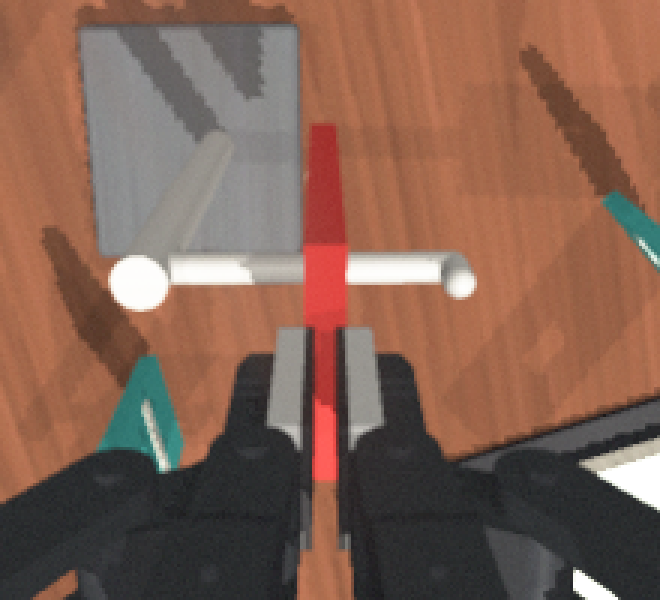

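View pics/s4.png

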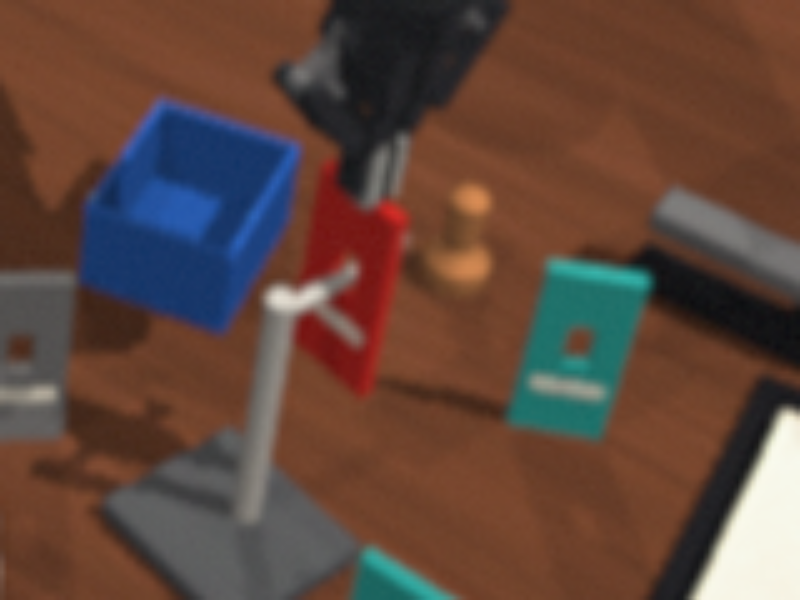

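Request:
send_rows:
  plan:
    - [0.5,8,0,0,0,0,0]
    - [0.5,16,0,0,0,0,0]
    - [0.5,25,0,0,0,0,0]
    - [0.5,35,0,0,0,0,0]
    - [0.5,45,0,0,0,0,0]
    - [0.5,56,0,0,0,0,0]
    - [0.5,66,0,0,0,0,0]
    - [0.5,70,0,0,0,0,0]
    - [0.5,70,0,0,0,0,0]

```text
time_s: 5.75
position: [0.5106, 0.3176, 0.1832]
tcp_rot: [-22.5, 90.0, 55.9]
contact_force: [0.0, -0.0, -0.2]
width: 0.045
```

```bash
python3 - <<'E'
from h import *
o=get_obs();print(o['time_s'],o['position'],o['q'].round(1),o['width'],o['contact_force'],o['wrist_torque'])
im,d=camera("wrist");save("w5",im)
im,d=camera("scene");save("s5",cv2.resize(im[190:310,270:430],None,fx=5,fy=5))
print(delta(o,[.481,.143,.24],goal(195.2)))
E
```

```text
5.75 [0.51056701 0.31762565 0.18319351] [ 50.5  14.6 -11.   -0.  -64.4 -62.1] 0.044847963607054425 [ 0.03383489 -0.02168596 -0.24968221] [-0.06057479 -0.07779217 -0.04111577]
(array([ -56.9,   -6.3, -177. ]), array([-2.686e+01,  3.000e-02,  2.000e-02]))
```

View pics/w5.png

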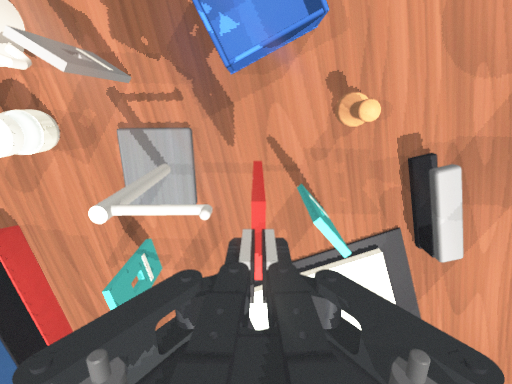

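View pics/s5.png

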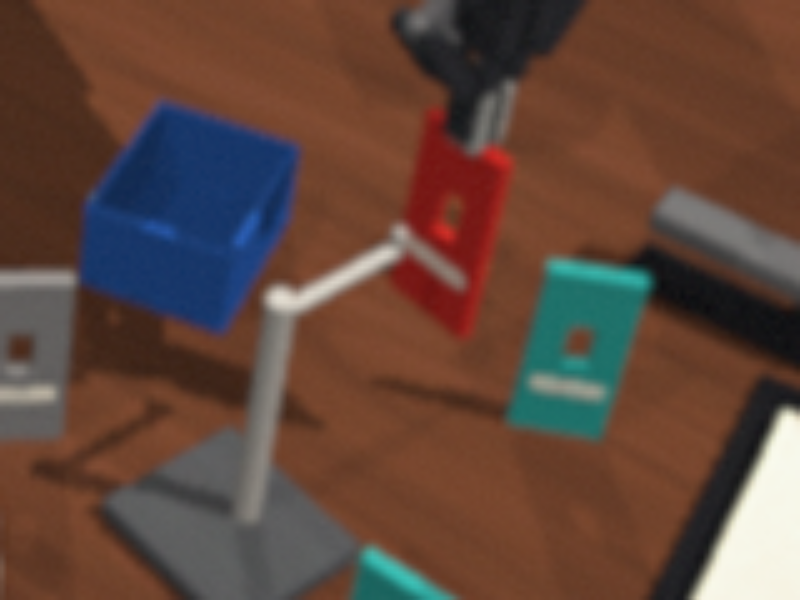

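Request:
send_rows:
  plan:
    - [-30,0,0,0,0,0,0]
    - [-57,0,-15,-4,0,0,0]
    - [-57,-1,-45,-9,0,0,0]
    - [-57,-2,-80,-14,0,0,0]
    - [-57,-4,-115,-19,0,0,0]
    - [-57,-5,-145,-24,0,0,0]
    - [-57,-6,-165,-26,0,0,0]
    - [-57,-6,-177,-27,0,0,0]
    - [-57,-6,-177,-27,0,0,0]
    - [-57,-6,-177,-27,0,0,0]

```text
time_s: 6.68
position: [0.4819, 0.142, 0.24]
tcp_rot: [-76.8, 90.0, 28.3]
contact_force: [0.1, 0.1, -0.4]
width: 0.048
```

```bash
python3 - <<'E'
from h import *
o=get_obs();print(o['time_s'],o['position'],o['q'].round(1),o['width'],o['qvel'].round(1))
im,d=camera("wrist");save("w6",im);np.savez("/tmp/w6.npz",im=im,d=d)
for e in outline_of("wrist","tag_box"):
    m=e["mask"]&(d>0);r,c=np.nonzero(m);p=at_depth("wrist",np.c_[c,r],d[r,c],o);t=p[(p[:,2]>.05)&(p[:,2]<.07)]
    print(e["confidence"],len(t),cv2.minAreaRect(t[:,:2].astype(np.float32)*1000) if len(t)>4 else 0)
print(delta(o,[.481,.143,.097],goal(195.2)))
E
```

```text
6.6833 [0.48192053 0.14204546 0.24001095] [ 38.9   2.8 -17.7   0.  -69.5 -23.7] 0.047522912134651464 [ 1.1  0.9  0.6 -0.1  0.1 -0.7]
0.96 1318 ((477.087646484375, 143.15228271484375), (110.07247161865234, 88.24584197998047), 15.175566673278809)
(array([143. ,   0.7,   1.1]), array([-0.05,  0.01,  0.04]))
```

View pics/w6.png

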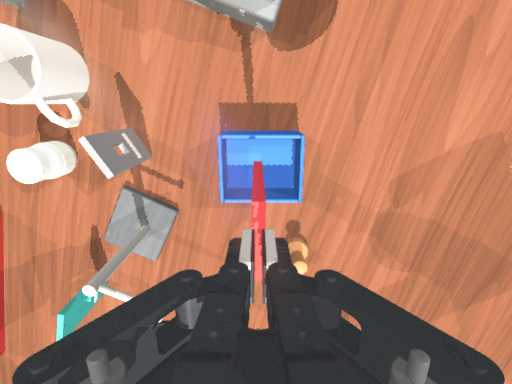

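Request:
send_rows:
  plan:
    - [30,2,1,0,0,0,0]
    - [65,2,1,0,0,0,0]
    - [100,2,1,0,0,0,0]
    - [125,2,1,0,0,0,0]
    - [138,2,1,0,0,0,0]
    - [143,2,1,0,0,0,0]
    - [143,2,1,0,0,0,0]

```text
time_s: 7.37
position: [0.4798, 0.1437, 0.096]
tcp_rot: [139.8, 89.9, -114.9]
contact_force: [-0.1, -0.1, -1.3]
width: 0.051
```

```bash
python3 - <<'E'
from h import *
o=get_obs();print(o['time_s'],o['position'],o['contact_force'],o['width'],o['qvel'].round(1))
im,d=camera("scene");save("s7",cv2.resize(im[160:280,240:400],None,fx=5,fy=5))
E
```

```text
7.3667 [0.47976098 0.14370709 0.09599719] [-0.10445553 -0.06669131 -1.26775919] 0.050822531710337494 [-0.1 -1.3  0.8 -0.6 -1.2  0.1]
```

View pics/s7.png

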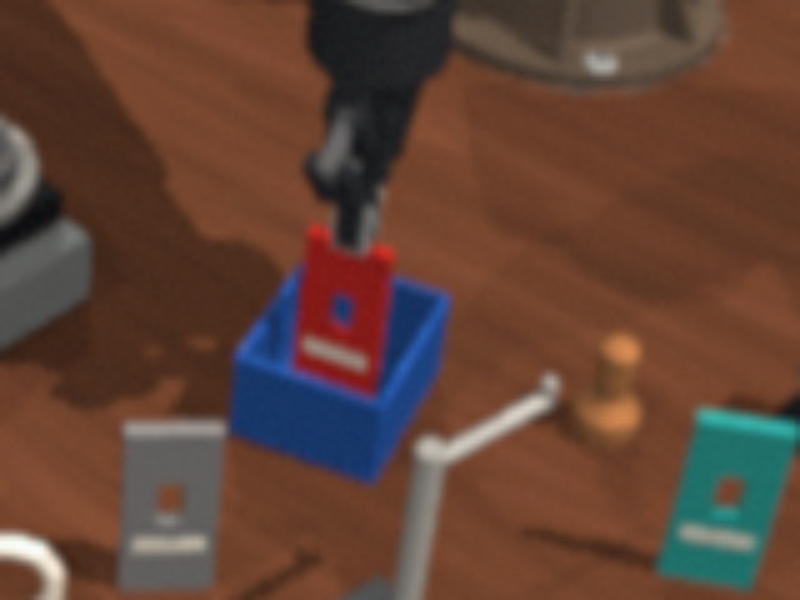

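Tag is in the box, just above the floor. Lower 1 mm, open, and rise.

Request:
send_rows:
  plan:
    - [1.5,0,0,0,0,0,0]
    - [1.5,0,0,0,0,0,0.3]
    - [1.5,0,0,0,0,0,0.3]
    - [1.5,0,0,0,0,0,0.4]
    - [1.5,0,0,0,0,0,0.4]
    - [-30,0,0,0,0,0,0.4]
    - [-70,0,0,0,0,0,0.4]
    - [-110,0,0,0,0,0,0.4]
    - [-150,0,0,0,0,0,0.4]
    - [-150,0,0,0,0,0,0.4]

```text
time_s: 8.25
position: [0.483, 0.1445, 0.2555]
tcp_rot: [-80.0, 89.3, 25.3]
contact_force: [1.6, 0.5, 1.2]
width: 0.398
```

```bash
python3 - <<'E'
from h import *
o=get_obs();print(o['time_s'],o['position'],o['contact_force'],o['width'],o['q'].round(1))
im,d=camera("scene");a=cv2.resize(im[180:260,270:350],None,fx=5,fy=5)
im,d=camera("wrist");save("s8",np.hstack([a,cv2.resize(im[80:280,150:350],(400,400))]))
m=(im[...,0]>100)&(im[...,1]<75)&(im[...,2]<75)&(d>0);r,c=np.nonzero(m);p=at_depth("wrist",np.c_[c,r],d[r,c],o)
p=p[np.hypot(p[:,0]-.478,p[:,1]-.143)<.09];print(len(p),p.min(0),p.max(0),p.mean(0))
print(delta(o,[.5605,-.1075,.24],goal(107.5)))
E
```

```text
8.25 [0.48300607 0.14446434 0.25551453] [1.59787674 0.47879145 1.16459842] 0.39755309686760093 [ 39.2   2.  -16.6   0.2 -70.7 -23.9]
70 [0.43949871 0.11690383 0.01312962] [0.49733211 0.15812457 0.35736109] [0.48587662 0.12133125 0.10356773]
(array([  15. ,   -8. , -263.5]), array([87.82,  0.67,  0.49]))
```

View pics/s8.png

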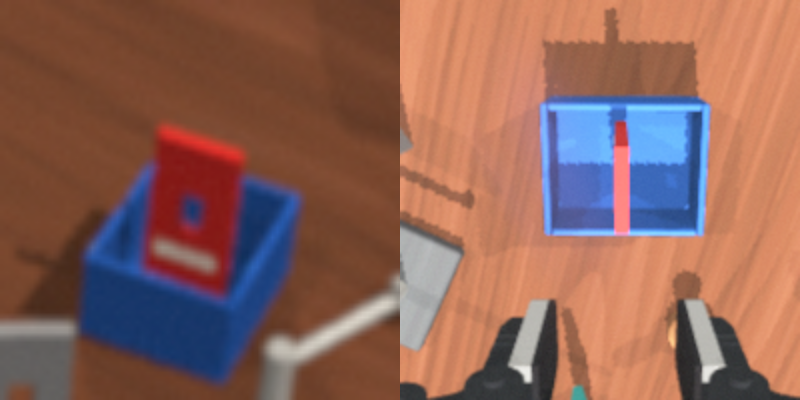

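Request:
send_rows:
  plan:
    - [0,0,-35,7,0,0,0.4]
    - [0,-1,-75,14,0,0,0.4]
    - [0,-2,-115,21,0,0,0.4]
    - [0,-3,-155,28,0,0,0.4]
    - [0,-4,-190,35,0,0,0.4]
    - [0,-5,-220,42,0,0,0.4]
    - [0,-6,-240,49,0,0,0.4]
    - [0,-7,-255,56,0,0,0.4]
    - [0,-8,-263,63,0,0,0.4]
    - [0,-8,-264,70,0,0,0.4]
    - [0,-8,-264,77,0,0,0.4]
    - [0,-8,-264,84,0,0,0.4]

```text
time_s: 9.35
position: [0.5557, -0.1099, 0.2449]
tcp_rot: [158.9, 89.8, 179.8]
contact_force: [-0.3, 0.0, -0.5]
width: 0.401
```

Request:
send_rows:
  plan:
    - [0,0,0,4,0,0,0.5]
    - [0,0,0,4,0,0,0.5]
    - [0,0,0,4,0,0,0.5]

```text
time_s: 9.6
position: [0.5559, -0.1095, 0.2455]
tcp_rot: [163.6, 89.9, -179.0]
contact_force: [-1.2, -0.4, -0.2]
width: 0.503
```

```bash
python3 - <<'E'
from h import *
o=get_obs();print(o['time_s'],o['position'],o['tcp_rot'],o['contact_force'],o['width'],o['q'].round(1))
im,d=camera("wrist");save("w9",im);np.savez("/tmp/w9.npz",im=im,d=d,**{k:o[k] for k in("position","tcp_rot")})
im2,d2=camera("top");save("t9",im2);np.savez("/tmp/t9.npz",im=im2,d=d2)
for t in("wheel_grip","collar","pointer","mark"):
  for e in mark_of("wrist",t):
    px=np.array(e["xy"])*[512,384];print(t,e["confidence"],px,at_depth("wrist",[px],[d[int(px[1]),int(px[0])]],o))
P=np.full(im.shape,np.nan);r,c=np.nonzero(d>0);P[r,c]=at_depth("wrist",np.c_[c,r],d[r,c],o)
near=np.hypot(P[...,0]-.56,P[...,1]+.108)
for lo,hi in((.13,.145),(.1,.115)):
    p=P[(near<.07)&(P[...,2]>lo)&(P[...,2]<hi)];print(len(p),p.mean(0),cv2.minAreaRect(p[:,:2].astype(np.float32)*1000),cv2.minEnclosingCircle(p[:,:2].astype(np.float32)*1000))
E
```

```text
9.6 [ 0.55591212 -0.1095262   0.24554207] [ 163.56104679   89.88665086 -179.03499788] [-1.19795149 -0.41788099 -0.18783466] 0.5031825962369889 [  8.6   9.1  -9.7  -0.  -71.3 -81.2]
wheel_grip 0.87 [260.4032 179.5968] [[ 0.55315525 -0.10783721  0.12923123]]
collar 0.74 [258.5088 174.912 ] [[ 0.54882532 -0.11131953  0.12936657]]
pointer 0.39 [456.704  167.0016] [[0.476483   0.14339222 0.05537189]]
11 [ 0.55120487 -0.11003116  0.13034056] ((556.5508422851562, -108.96942138671875), (46.638797760009766, 7.599021911621094), 17.676513671875) ((555.3988037109375, -105.35440063476562), 23.319501876831055)
338 [ 0.55105972 -0.11091046  0.10132944] ((555.7933959960938, -109.25344848632812), (89.53117370605469, 91.32007598876953), 38.97187805175781) ((556.329833984375, -108.95930480957031), 47.21166229248047)
```

View pics/w9.png

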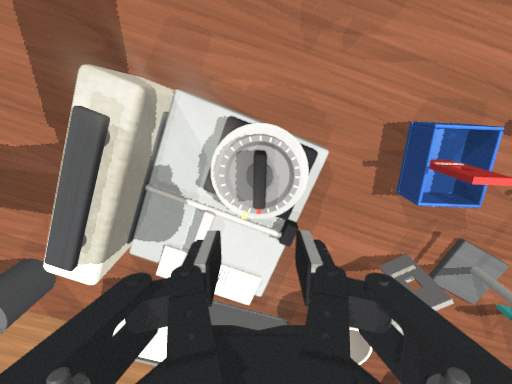

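View pics/t9.png

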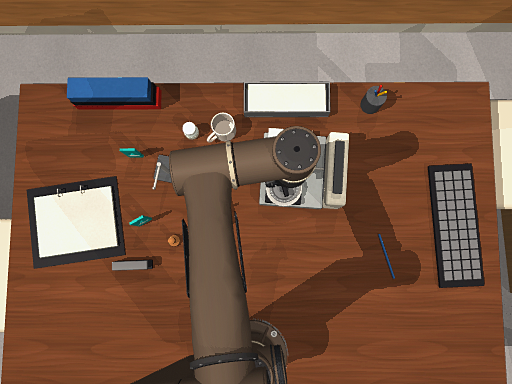

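```bash
python3 - <<'E'
from h import *
o=get_obs();print(delta(o,[.5585,-.1082,.165],goal(107.6)))
E
```

```text
(array([81.6,  0.6,  2.3]), array([-0.28, -0.01, -0.  ]))
```

Request:
send_rows:
  plan:
    - [30,1,2,0,0,0,0.5]
    - [60,1,2,0,0,0,0.5]
    - [81,1,2,0,0,0,0.5]
    - [81,1,2,0,0,0,0.5]
    - [81,1,2,0,0,0,0.5]

```text
time_s: 10.32
position: [0.5577, -0.1082, 0.1654]
tcp_rot: [-178.3, 89.9, -161.0]
contact_force: [-0.2, 0.4, 0.9]
width: 0.5
```

```bash
python3 - <<'E'
from h import *
o=get_obs();print(o['time_s'],o['position'],o['tcp_rot'],o['contact_force'],o['width'],o['q'].round(1))
im,d=camera("wrist");save("w10",cv2.resize(im,(800,600)));np.savez("/tmp/w10.npz",im=im,d=d,**{k:o[k] for k in("position","tcp_rot")})
P=np.full(im.shape,np.nan);r,c=np.nonzero(d>0);P[r,c]=at_depth("wrist",np.c_[c,r],d[r,c],o)
near=np.hypot(P[...,0]-.56,P[...,1]+.108)
for lo,hi in((.128,.145),(.095,.118)):
    p=P[(near<.07)&(P[...,2]>lo)&(P[...,2]<hi)];print(len(p),p.mean(0),cv2.minAreaRect(p[:,:2].astype(np.float32)*1000),cv2.minEnclosingCircle(p[:,:2].astype(np.float32)*1000))
print(proj("wrist",[[*o["position"][:2],.138]],o))
E
```

```text
10.3167 [ 0.55771752 -0.10817652  0.16536257] [-178.26447457   89.87619234 -160.96079153] [-0.23181708  0.43701253  0.94423075] 0.5004981045342192 [  8.8  12.4 -16.4   0.  -61.3 -81.5]
918 [ 0.55486531 -0.10889391  0.12885796] ((556.1766357421875, -108.16205596923828), (59.986454010009766, 12.44482135772705), 16.88858985900879) ((556.0546264648438, -107.72802734375), 30.172758102416992)
3939 [ 0.55340552 -0.10942961  0.09860844] ((556.9259643554688, -108.48778533935547), (95.50284576416016, 94.82210540771484), 81.45112609863281) ((556.7783813476562, -108.3816146850586), 48.01475143432617)
[[258.26283064 212.22596365]]
```

View pics/w10.png

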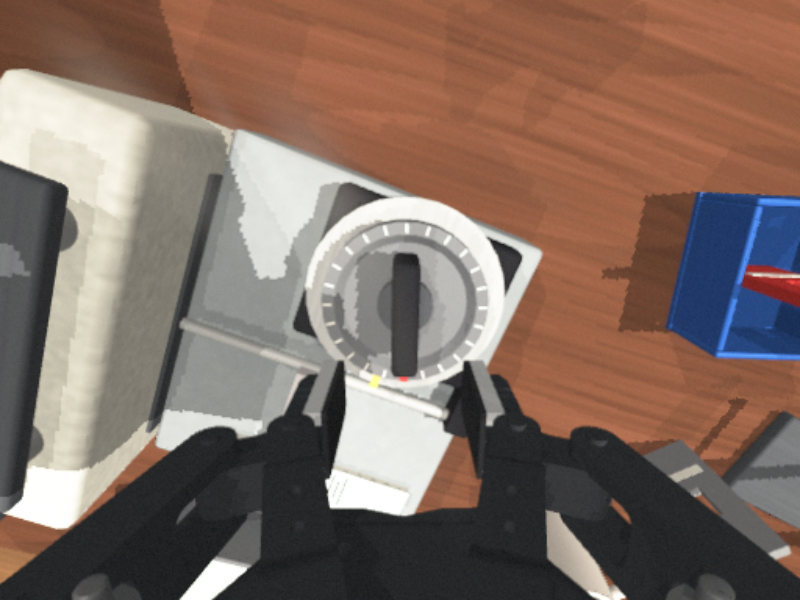

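```bash
python3 - <<'E'
from h import *
z=np.load("/tmp/w10.npz");o=get_obs();im,d=z["im"],z["d"]
print(o["position"],z["position"])
g=im.astype(int).sum(2)
m=np.zeros(g.shape,bool);m[155:246,245:275]=g[155:246,245:275]<110
n,l,s,ce=cv2.connectedComponentsWithStats(m.astype(np.uint8));k=1+s[1:,4].argmax();print(s[k],ce[k])
save("w10m",cv2.resize(np.hstack([im[150:250,210:310],np.where((l==k)[...,None],255,im)[150:250,210:310].astype(np.uint8)]),None,fx=4,fy=4,interpolation=0))
r,c=np.nonzero(l==k);p=at_z("wrist",np.c_[c,r],.138,o);print(p.mean(0),cv2.minAreaRect(p[:,:2].astype(np.float32)*1000))
# rim outer ellipse: bright ring fit
print(at_z("wrist",[[259.2,201.6]],.138,o))
E
```

```text
[ 0.55877244 -0.10815846  0.16673756] [ 0.55771752 -0.10817652  0.16536257]
[258 163  10   7  30] [263.66666667 165.36666667]
[ 0.52337208 -0.11512713  0.138     ] ((523.224365234375, -115.4505615234375), (6.946814060211182, 3.6566529273986816), 68.21943664550781)
[[ 0.55093003 -0.10988635  0.138     ]]
```

View pics/w10m.png

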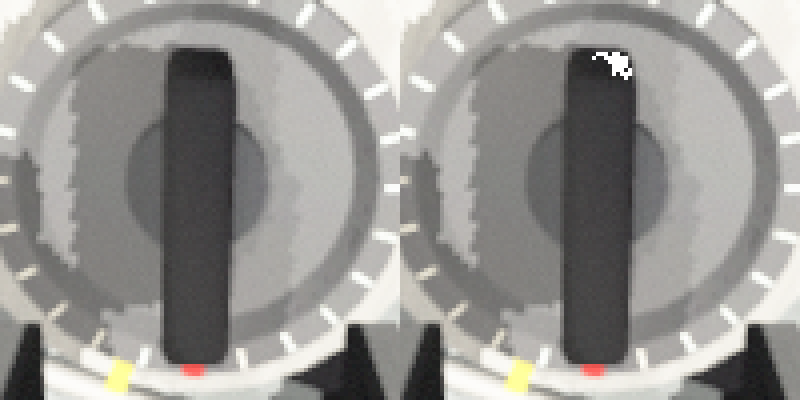

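```bash
python3 - <<'E'
from h import *
o=get_obs()
q=np.array([[197.5,75],[194,362],[163,218],[230,218]])/4+[210,150]
p=at_z("wrist",q,.138,o);print(p.round(4),p[:2].mean(0),np.linalg.norm(p[0]-p[1]),np.linalg.norm(p[2]-p[3]),o["position"])
# wheel disc outline at rim z .108 : white ring left/right/top/bottom in 800 image
q=np.array([[306,290],[504,290],[404,197],[408,387]])/1.5625
p=at_z("wrist",q,.108,o);print(p.round(4),np.linalg.norm(p[0]-p[1]),np.linalg.norm(p[2]-p[3]),p[:2].mean(0),p[2:].mean(0))
# same with top
z=np.load("/tmp/top0.npz")
print("top bar",at_z("top",np.array([[525,268]])/4+np.array([250-97.5,120]),.138))
for e in ([[284,184]],[[285.5,188.3]]): print(at_z("top",e,.122))
im=z["im"];print(proj("top",[[.56,-.1075,.138],[.556,-.109,.138]]))
save("topbar",cv2.resize(im[155:215,255:315],None,fx=10,fy=10,interpolation=0))
E
```

```text
[[ 0.5267 -0.1174  0.138 ]
 [ 0.5822 -0.1007  0.138 ]
 [ 0.5551 -0.1153  0.138 ]
 [ 0.5513 -0.1032  0.138 ]] [ 0.55446591 -0.1090012   0.138     ] 0.05800522308198944 0.012700809859131848 [ 0.55877244 -0.10815846  0.16673756]
[[ 0.5634 -0.1628  0.108 ]
 [ 0.531  -0.0592  0.108 ]
 [ 0.4999 -0.1263  0.108 ]
 [ 0.6035 -0.0915  0.108 ]] 0.10852577273263271 0.10926487355260163 [ 0.54719322 -0.11096256  0.108     ] [ 0.55167442 -0.10888691  0.108     ]
top bar [[ 0.55689177 -0.10663796  0.138     ]]
[[ 0.56884016 -0.10811497  0.122     ]]
[[ 0.55473524 -0.11291742  0.122     ]]
[[284.01359434 186.04166342]
 [284.48647495 187.27470797]]
```

View pics/topbar.png

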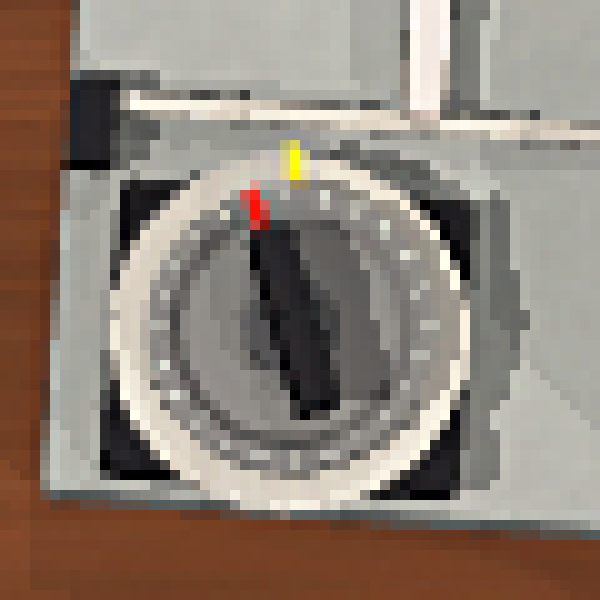

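```bash
python3 - <<'E'
from h import *
for n,f,o in (("wrist","w10",1),("wrist","w9",1),("wrist","w2",0),("top","top0",0),("scene","scene0",0)):
    z=np.load(f"/tmp/{f}.npz");im,d=z["im"],z["d"]
    if n=="wrist" and not o: continue
    oo={k:z[k] for k in("position","tcp_rot")} if o else None
    P=np.full(im.shape,np.nan);r,c=np.nonzero(d>0);P[r,c]=at_depth(n,np.c_[c,r],d[r,c],oo)
    near=np.hypot(P[...,0]-.56,P[...,1]+.108)<.05
    a=P[near&(P[...,2]>.12)][:,2];b=P[near&(P[...,2]<.12)][:,2]
    tab=P[(abs(P[...,2])<.02)]
    t2=tab[np.hypot(tab[:,0]-.45,tab[:,1]+.108)<.06]
    print(f,"bar",len(a),np.percentile(a,[10,50,90]).round(4),"disc",np.percentile(b,[10,50,90]).round(4),"table",np.percentile(t2[:,2],[10,50,90]).round(4),len(t2))
E
```

```text
w10 bar 29699 [0.2191 0.2636 0.2818] disc [0.0934 0.0957 0.0997] table [-0.0008  0.0002  0.0012] 9213
w9 bar 28460 [0.3047 0.3441 0.3622] disc [0.0932 0.0956 0.0998] table [-0.0009  0.0002  0.0013] 5840
top0 bar 82 [0.1239 0.1297 0.1345] disc [0.0901 0.097  0.1029] table [-0.0039  0.0006  0.0056] 928
scene0 bar 74 [0.1231 0.1267 0.1289] disc [0.0842 0.0946 0.1049] table [-0.0035 -0.0013  0.001 ] 293
```

```bash
python3 - <<'E'
from h import *
for k in range(5):
    o=get_obs();im,d=camera("wrist")
    P=np.full(im.shape,np.nan);r,c=np.nonzero(d>0);P[r,c]=at_depth("wrist",np.c_[c,r],d[r,c],o)
    near=np.hypot(P[...,0]-.56,P[...,1]+.108)
    out=[o["time_s"],o["position"].round(4)]
    for lo,hi in((.125,.14),(.095,.118)):
        p=P[(near<.07)&(P[...,2]>lo)&(P[...,2]<hi)];a=cv2.minAreaRect(p[:,:2].astype(np.float32)*1000)
        out+=[np.round(a[0],1),np.round(a[1],1),round(a[2],1)]
    print(*out)
E
```

```text
10.3667 [ 0.5588 -0.1082  0.1667] [ 556.1 -108.4] [60.9 14. ] 15.8 [ 557.  -108.3] [94.7 95.3] 11.8
10.4167 [ 0.5593 -0.1081  0.1674] [ 556.1 -108.4] [61. 14.] 15.9 [ 556.7 -108.2] [94.5 94.7] 57.3
10.4667 [ 0.5594 -0.108   0.1676] [ 556.6 -108.2] [61.8 14. ] 15.9 [ 557.  -108.2] [94.7 95. ] 58.4
10.5167 [ 0.5593 -0.1079  0.1676] [ 556.3 -108.4] [61.4 13.9] 16.0 [ 556.9 -108.1] [94.6 94.9] 61.4
10.5667 [ 0.5591 -0.1079  0.1674] [ 556.  -108.4] [61.3 14. ] 16.1 [ 556.8 -108.1] [94.7 95.3] 26.1
```

Request:
send_rows:
  plan:
    - [25,0,0,1,0,0,0.4]
    - [45,0,-0.5,1,0,0,0.4]
    - [56,0,-0.5,1,0,0,0.4]
    - [59,0,-0.5,1,0,0,0.4]
    - [59,0,-0.5,1,0,0,0.4]
    - [59,0,-0.5,1,0,0,0.4]

```text
time_s: 11.12
position: [0.5584, -0.1082, 0.1077]
tcp_rot: [-28.8, 89.9, -12.5]
contact_force: [-0.0, -0.2, 0.5]
width: 0.402
```

```bash
python3 - <<'E'
from h import *
for k in range(2):
    o=get_obs();print(o['time_s'],o['position'],o['contact_force'].round(2),o['wrist_torque'].round(3),o['width']);im,d=camera("wrist")
save("w11",im)
E
```

```text
11.1167 [ 0.55844314 -0.10816913  0.10769837] [-0.03 -0.18  0.55] [ 0.014 -0.017 -0.018] 0.40221488840621206
11.1667 [ 0.55858421 -0.10812838  0.10789637] [-0.15  0.69 -0.32] [ 0.032 -0.047  0.   ] 0.3982869329308831
```

View pics/w11.png

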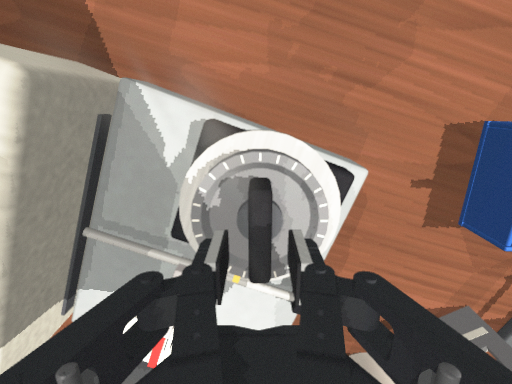

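```bash
python3 - <<'E'
from h import *
o=get_obs();x,y=o["position"][:2];print(proj("wrist",[[x,y,.13],[x+.031*.96,y+.031*.275,.13],[x-.031*.96,y-.031*.275,.13]],o))
E
```

```text
[[258.35561491 243.36489778]
 [258.05671307 287.96116369]
 [258.69106851 193.23674106]]
```

Request:
send_rows:
  plan:
    - [0,0,0,0,0,0,0.1]
    - [0,0,0,0,0,0,0]
    - [0,0,0,0,0,0,0]
    - [0,0,0,0,0,0,0]
    - [0,0,0,0,0,0,0]
    - [0,0,0,0,0,0,0]
  force: 50

```text
time_s: 11.72
position: [0.5577, -0.1081, 0.1068]
tcp_rot: [-12.2, 90.0, 4.0]
contact_force: [0.4, -0.4, 0.0]
width: 0.003
```

```bash
python3 - <<'E'
from h import *
for k in range(2):
    o=get_obs();print(o['time_s'],o['position'],o['contact_force'].round(2),o['wrist_torque'].round(3),o['width'],o['q'].round(1));im,d=camera("wrist")
save("w12",im)
E
```

```text
11.7167 [ 0.55766893 -0.10810767  0.10676437] [ 0.44 -0.44  0.01] [-0.015  0.003  0.011] 0.0028532656527050985 [  8.8  15.5 -20.8   0.  -53.7 -82.5]
11.7667 [ 0.55765635 -0.10811437  0.10671013] [-0.55 -0.27 -0.63] [-0.006  0.012 -0.03 ] 0.0030333584787216525 [  8.8  15.5 -20.8   0.  -53.7 -82.5]
```

View pics/w12.png

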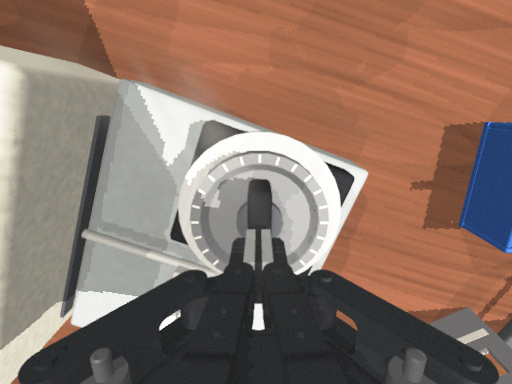

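```bash
python3 - <<'E'
from h import *
o=get_obs();im,d=camera("wrist");im2,d2=camera("scene")
print(proj("wrist",[o["position"]],o))
for row in range(170,300,8): print(row,[ (np.round(at_depth("wrist",[[c,row]],[d[row,c]],o)[0]*1000).astype(int).tolist()) for c in (246,252,259,266,272)])
save("w13",cv2.resize(im[160:310,180:340],None,fx=5,fy=5)); save("s13",cv2.resize(im2[130:250,160:320],None,fx=5,fy=5))
E
```

```text
[[258.3328394  227.41030817]]
170 [[525, -126, 95], [524, -122, 94], [523, -118, 94], [521, -113, 95], [520, -110, 94]]
178 [[531, -125, 93], [529, -121, 94], [528, -116, 94], [527, -112, 94], [526, -108, 94]]
186 [[536, -123, 95], [528, -121, 117], [527, -117, 118], [526, -113, 118], [531, -106, 94]]
194 [[542, -122, 94], [530, -120, 128], [529, -116, 128], [528, -112, 127], [536, -105, 94]]
202 [[546, -120, 98], [534, -119, 129], [533, -115, 129], [532, -111, 129], [542, -103, 95]]
210 [[551, -119, 99], [539, -117, 129], [538, -114, 128], [536, -110, 129], [545, -102, 101]]
218 [[556, -117, 101], [543, -116, 129], [542, -112, 130], [541, -109, 129], [551, -100, 101]]
226 [[562, -116, 101], [548, -115, 128], [547, -111, 129], [546, -107, 129], [557, -99, 101]]
234 [[547, -118, 143], [547, -115, 141], [546, -111, 141], [544, -108, 142], [562, -97, 101]]
242 [[547, -118, 151], [547, -115, 151], [546, -111, 150], [544, -108, 151], [548, -103, 142]]
250 [[548, -117, 158], [547, -115, 158], [546, -111, 158], [545, -108, 158], [548, -104, 151]]
258 [[547, -117, 166], [547, -114, 166], [546, -111, 165], [544, -109, 167], [545, -106, 165]]
266 [[547, -117, 173], [549, -114, 169], [548, -111, 168], [544, -109, 174], [542, -107, 176]]
274 [[546, -117, 179], [547, -114, 178], [552, -110, 168], [544, -109, 179], [543, -107, 180]]
282 [[546, -116, 184], [550, -113, 179], [556, -108, 168], [544, -109, 184], [543, -107, 185]]
290 [[547, -116, 188], [553, -112, 179], [561, -107, 167], [544, -109, 189], [544, -107, 188]]
298 [[544, -117, 196], [558, -111, 177], [564, -106, 168], [548, -108, 188], [539, -109, 200]]
```

View pics/w13.png

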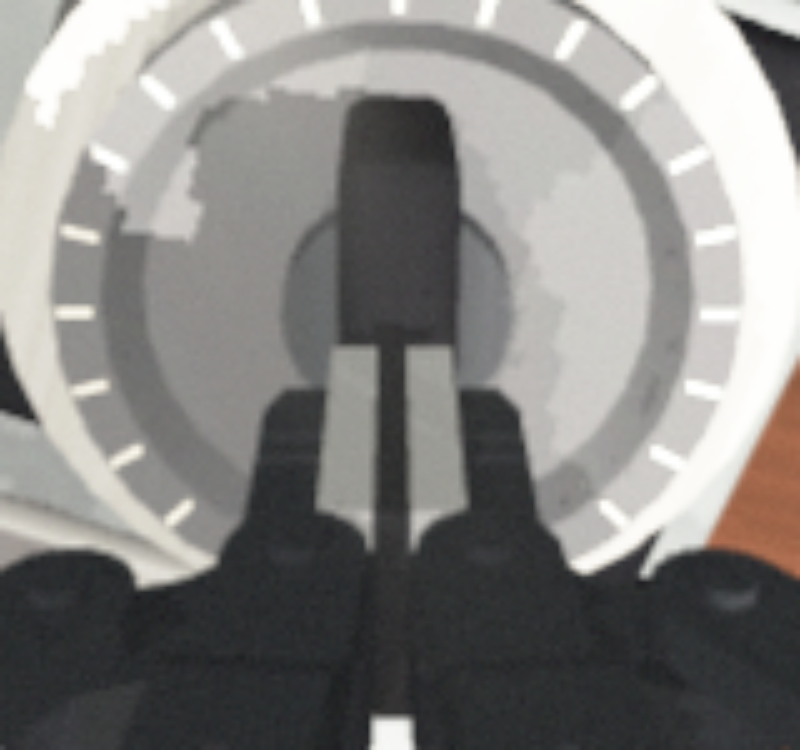

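View pics/s13.png

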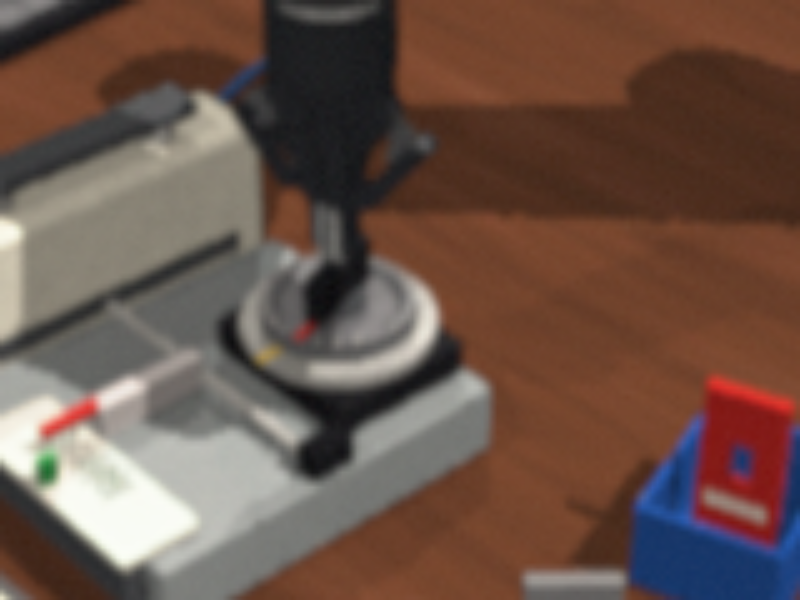

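```bash
python3 - <<'E'
from h import *
z=np.load("/tmp/w10.npz");im,d=z["im"],z["d"]
m=camera_model("wrist");k,dd=K(m);T=np.array(m["tool_from_camera"])
def tool(c,r,dep):
    p=cv2.undistortPoints(np.array([[[c,r]]],float),k,dd)[0,0];v=np.array([p[0],-p[1],-1])*dep;return (T[:3,:3]@v+T[:3,3])*1000
print("open .5, w10")
for r in range(222,310,8): print(r,[tool(c,r,d[r,c]).round().astype(int).tolist() for c in (208,214,220,296,302,308)])
im,d=camera("wrist")
print("now")
for r in range(226,310,8): print(r,[tool(c,r,d[r,c]).round().astype(int).tolist() for c in (248,253,258,263,268)])
print(T)
E
```

```text
open .5, w10
222 [[81, -49, 32], [79, -43, 31], [66, -35, 25], [67, 35, 25], [80, 43, 31], [80, 49, 31]]
230 [[-30, -28, -12], [-30, -24, -12], [80, -38, 40], [-27, 21, -11], [-31, 24, -13], [-30, 27, -12]]
238 [[-40, -26, -13], [-38, -23, -12], [106, -42, 62], [-29, 21, -7], [-40, 22, -13], [-40, 25, -13]]
246 [[-48, -25, -12], [-47, -22, -12], [-27, -22, -1], [-31, 21, -3], [-48, 21, -12], [-48, 24, -13]]
254 [[-56, -23, -13], [-48, -22, -8], [-27, -22, 4], [-32, 21, 1], [-50, 21, -9], [-55, 23, -12]]
262 [[-63, -22, -13], [-49, -22, -4], [-30, -22, 8], [-33, 21, 6], [-51, 21, -6], [-62, 22, -12]]
270 [[-63, -22, -9], [-51, -22, -1], [116, -45, 109], [93, 41, 94], [-51, 21, -1], [-65, 21, -10]]
278 [[-64, -22, -6], [-51, -22, 3], [114, -46, 119], [94, 42, 105], [-54, 21, 1], [-64, 22, -5]]
286 [[-167, 0, -77], [-52, -22, 7], [116, -46, 132], [164, 54, 167], [-56, 21, 5], [-63, 22, -1]]
294 [[-63, -23, 4], [115, -54, 142], [115, -47, 142], [165, 55, 181], [-56, 21, 9], [-65, 22, 2]]
302 [[-64, -23, 7], [109, -53, 149], [109, -46, 149], [166, 55, 195], [165, 64, 195], [-63, 22, 7]]
n
[... 454 characters left out ...]
, 0, -10], [-62, 2, -10], [-66, 4, -13]]
274 [[-74, -4, -14], [-167, 0, -77], [-62, 0, -6], [-73, 2, -13], [-73, 4, -14]]
282 [[-77, -4, -13], [-70, -2, -8], [-61, 0, -1], [-73, 2, -10], [-77, 4, -13]]
290 [[-82, -4, -13], [-70, -2, -4], [-61, 0, 3], [-72, 2, -5], [-82, 3, -13]]
298 [[-85, -4, -12], [-70, -2, 0], [-61, 0, 7], [-71, 2, -1], [-87, 3, -13]]
306 [[-74, -4, 1], [-71, -2, 4], [57, 0, 111], [-70, 2, 4], [-88, 3, -11]]
[[ 3.30329635e-04  2.97011244e-01 -9.54873924e-01 -1.66738375e-01]
 [ 9.99999899e-01 -3.88236163e-04  2.25180614e-04 -2.55104776e-04]
 [-3.03835414e-04 -9.54873903e-01 -2.97011343e-01 -7.72075509e-02]
 [ 0.00000000e+00  0.00000000e+00  0.00000000e+00  1.00000000e+00]]
```

Request:
send_rows:
  plan:
    - [-3,0,0,0,0,0,0.4]
    - [-3,0,0,0,0,0,0.4]
    - [-3,0,0,0,0,0,0.4]
    - [5,0,0,0,0,0,0.4]
    - [12,0,0,0,0,0,0.4]
    - [16,0,0,0,0,0,0.4]
    - [16,0,0,0,0,0,0.4]

```text
time_s: 12.55
position: [0.5566, -0.1081, 0.089]
tcp_rot: [165.5, 89.8, -178.2]
contact_force: [-0.4, 0.4, 0.2]
width: 0.402
```

```bash
cat >>h.py <<'E'
def tool(c,r,dep):
    m=camera_model("wrist");k,dd=K(m);T=np.array(m["tool_from_camera"])
    p=cv2.undistortPoints(np.array([[[c,r]]],float),k,dd)[0,0];v=np.array([p[0],-p[1],-1])*dep;return (T[:3,:3]@v+T[:3,3])*1000
E
python3 - <<'E'
from h import *
o=get_obs();print(o['time_s'],o['position'],o['contact_force'].round(2),o['wrist_torque'].round(3),o['width'],o['q'].round(1));im,d=camera("wrist")
save("w14",cv2.resize(im[160:310,180:340],None,fx=5,fy=5))
for r in range(214,290,6): print(r,[tool(c,r,d[r,c]).round().astype(int).tolist() for c in (210,215,220,258,296,301,306)])
E
```

```text
12.55 [ 0.55658855 -0.10813751  0.08901062] [-0.4   0.42  0.16] [-0.005  0.015  0.062] 0.401598750140466 [  8.8  16.6 -21.9  -0.  -51.6 -82.5]
214 [[-5, -31, -12], [-4, -28, -11], [-5, -24, -12], [-40, 0, -26], [-5, 24, -11], [-5, 27, -12], [-4, 30, -11]]
220 [[-5, -31, -7], [-5, -28, -7], [-5, -25, -7], [-40, 0, -22], [-5, 24, -8], [-4, 27, -7], [-5, 30, -8]]
226 [[-5, -31, -3], [-5, -28, -3], [-6, -25, -4], [-39, 0, -19], [-6, 24, -4], [-5, 27, -3], [-5, 31, -3]]
232 [[-5, -31, 1], [-32, -23, -12], [-33, -21, -12], [-40, 0, -16], [-32, 20, -12], [-33, 23, -13], [-5, 31, 1]]
238 [[-31, -27, -8], [-39, -22, -12], [-38, -20, -12], [-41, 0, -13], [-39, 19, -12], [-39, 22, -12], [-32, 26, -8]]
244 [[-46, -24, -12], [-46, -21, -13], [-46, -19, -13], [-40, 0, -9], [-46, 18, -12], [-46, 21, -12], [-39, 25, -8]]
250 [[-51, -23, -12], [-51, -21, -12], [-52, -18, -13], [-40, 0, -6], [-51, 18, -12], [-52, 20, -12], [-52, 22, -12]]
256 [[-58, -22, -13], [-58, -20, -13], [-56, -18, -12], [-41, 0, -2], [-56, 17, -12], [-56, 19, -12], [-57, 21, -13]]
262 [[-62, -21, -12], [-62, -19, -13], [-58, -17, -9], [-41, 0, 1], [-60, 17, -11], [-62, 19, -12], [-62, 21, -12]]
268 [[-69, -20, -14], [-62, -19, -9], [-57, -18, -6], [-40, 0, 5], [-62, 16, -9], [-62, 19, -9], [-68, 20, -13]]
274 [[-72, -19, -13], [-62, -19, -6], [-59, -18, -4], [-41, 0, 8], [-62, 17, -6], [-65, 18, -8], [-72, 19, -13]]
280 [[-76, -19, -13], [-63, -19, -4], [-60, -18, -2], [-39, 0, 13], [-63, 17, -4], [-65, 18, -5], [-77, 18, -13]]
286 [[-80, -18, -13], [-64, -19, -1], [-60, -18, 1], [-40, 0, 17], [-63, 17, -1], [-66, 18, -3], [-81, 17, -14]]
```

View pics/w14.png

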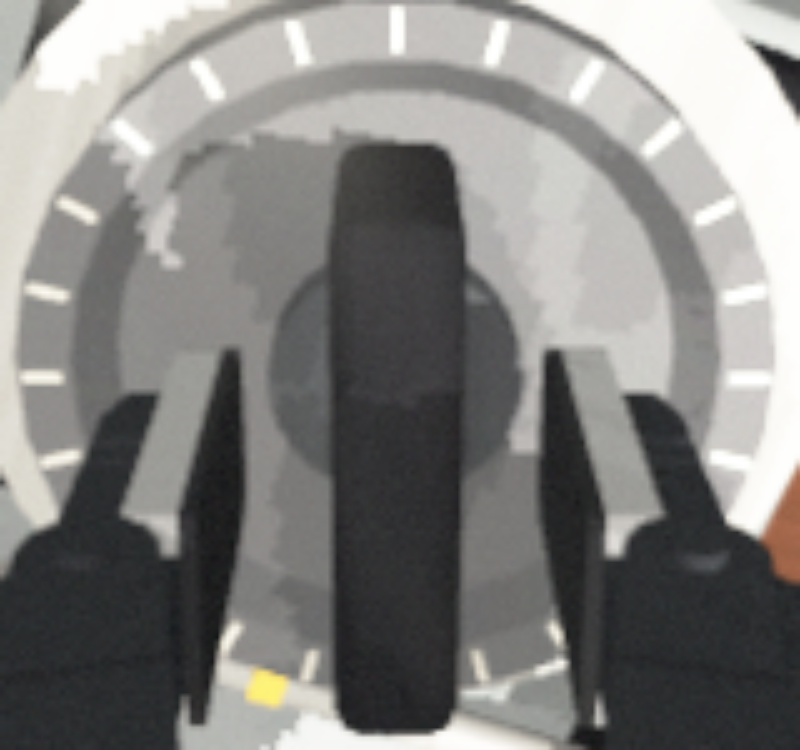

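Request:
send_rows:
  plan:
    - [-2,0,0,0,0,0,0.2]
    - [-2,0,0,0,0,0,0]
    - [-2,0,0,0,0,0,0]
    - [-2,0,0,0,0,0,0]
    - [-2,0,0,0,0,0,0]
    - [-2,0,0,0,0,0,0]
  force: 50

```text
time_s: 13.1
position: [0.5577, -0.1075, 0.0933]
tcp_rot: [36.5, 89.9, 52.8]
contact_force: [-2.9, 5.4, 3.4]
width: 0.146
```

```bash
python3 - <<'E'
from h import *
for k in range(2):
    o=get_obs();print(o['time_s'],o['position'],o['contact_force'].round(2),o['wrist_torque'].round(3),o['width'],o['q'].round(1));im,d=camera("wrist")
save("w15",cv2.resize(im[160:310,180:340],None,fx=5,fy=5))
E
```

```text
13.1 [ 0.55771745 -0.10749404  0.09329613] [-2.92  5.37  3.39] [1.782 0.938 0.02 ] 0.14638867031664732 [  8.8  16.3 -21.7  -0.  -52.  -82.5]
13.15 [ 0.55771335 -0.10750267  0.09328634] [-2.51  4.71  4.43] [ 1.745  0.916 -0.006] 0.14884062639269194 [  8.8  16.3 -21.7  -0.  -52.  -82.5]
```

View pics/w15.png

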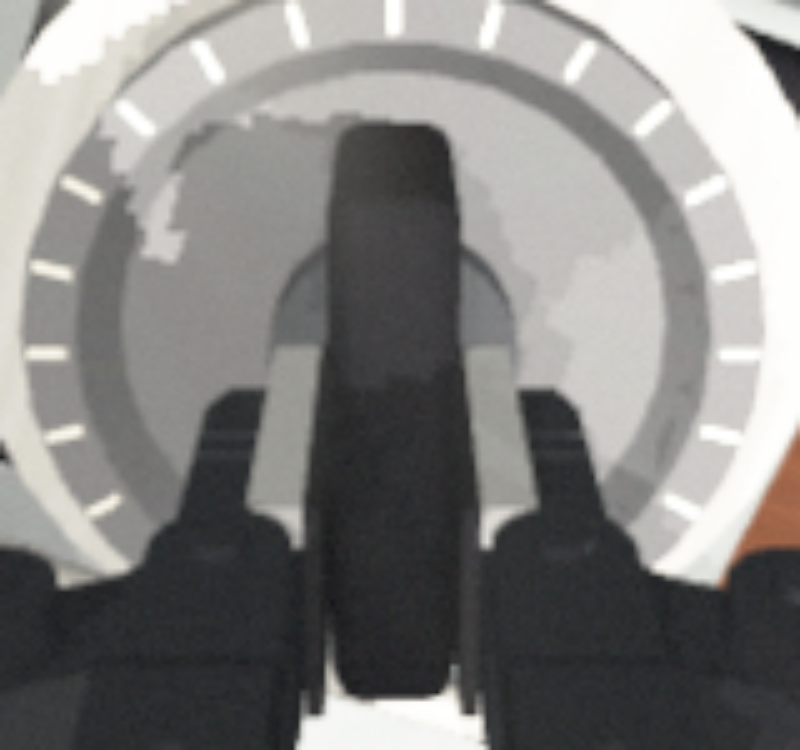

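Request:
send_rows:
  plan:
    - [0,0,0,-6,0,0,0]
    - [0,0,0,-12,0,0,0]
    - [0,0,0,-18,0,0,0]
    - [0,0,0,-24,0,0,0]
    - [0,0,0,-30,0,0,0]
    - [0,0,0,-36,0,0,0]
    - [0,0,0,-42,0,0,0]
    - [0,0,0,-42,0,0,0]

```text
time_s: 13.87
position: [0.5579, -0.1078, 0.0933]
tcp_rot: [-32.0, 89.9, 26.5]
contact_force: [-2.6, 3.6, 4.1]
width: 0.147
```

```bash
cat > st.py <<'E'
from h import *
o=get_obs();Rc=R.from_euler('xyz',o["tcp_rot"],degrees=True).as_matrix()
f=o['contact_force'];print(o['time_s'],o['position'].round(4),'F',f.round(2),'Ftool',(Rc.T@f).round(1),'T',o['wrist_torque'].round(2),round(float(o['width']),3),o['q'].round(1),'jawyaw',np.degrees(np.arctan2(Rc[1,1],Rc[0,1])).round(1))
E
python3 st.py; python3 - <<'E'
from h import *
im,d=camera("scene");np.savez("/tmp/sc.npz",im=im,d=d);save("s16",cv2.resize(im[130:250,130:290],None,fx=5,fy=5,interpolation=cv2.INTER_CUBIC))
im,d=camera("top");save("t16",cv2.resize(im[110:220,240:350],None,fx=5,fy=5,interpolation=cv2.INTER_CUBIC))
E
```

```text
13.8667 [ 0.5579 -0.1078  0.0933] F [-2.64  3.56  4.11] Ftool [-4.1  4.1  1.7] T [1.47 0.77 0.02] 0.147 [  8.8  16.3 -21.7  -0.  -52.  -40.2] jawyaw 148.5
```

View pics/s16.png

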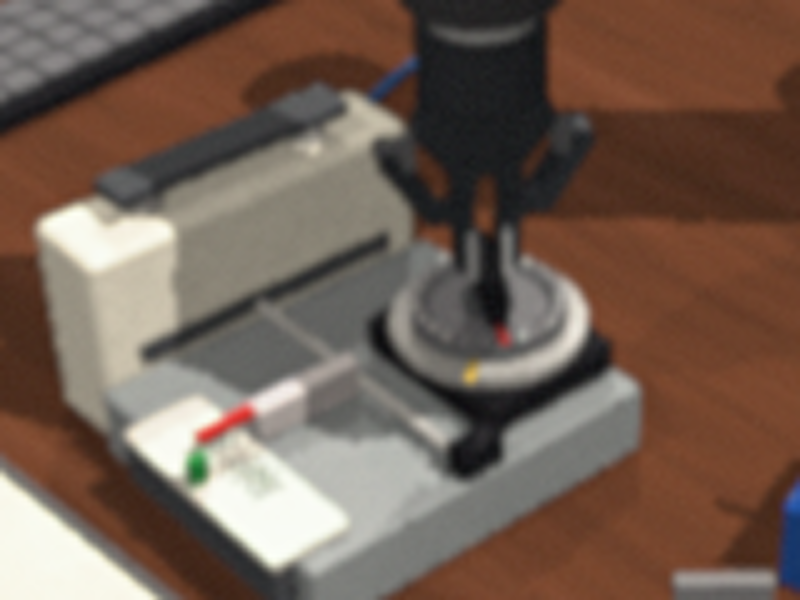

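View pics/t16.png

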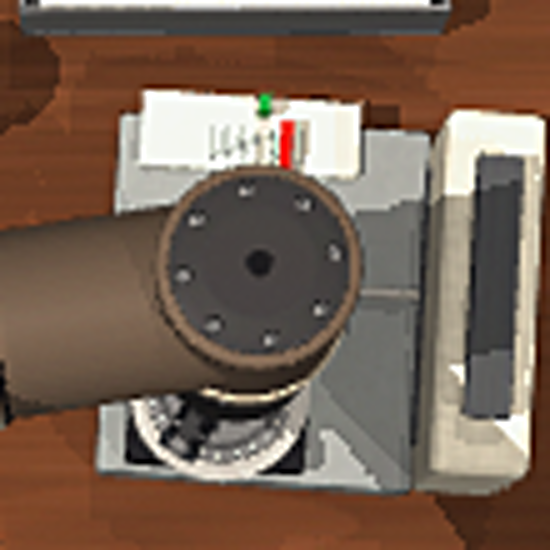

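Request:
send_rows:
  plan:
    - [0,0,0,-7,0,0,0]
    - [0,0,0,-14,0,0,0]
    - [0,0,0,-21,0,0,0]
    - [0,0,0,-28,0,0,0]
    - [0,0,0,-35,0,0,0]
    - [0,0,0,-42,0,0,0]
    - [0,0,0,-49,0,0,0]
    - [0,0,0,-56,0,0,0]
    - [0,0,0,-63,0,0,0]
    - [0,0,0,-70,0,0,0]
    - [0,0,0,-77,0,0,0]
    - [0,0,0,-77,0,0,0]

```text
time_s: 14.97
position: [0.5585, -0.1077, 0.0933]
tcp_rot: [-119.8, 89.9, 15.6]
contact_force: [-0.4, 4.8, 4.2]
width: 0.145
```

```bash
cat > look.py <<'E'
import sys
from h import *
exec(open("st.py").read())
n=sys.argv[1]
im,d=camera("scene");np.savez("/tmp/sc%s.npz"%n,im=im,d=d)
a=cv2.resize(im[195:255,140:220],(640,480),interpolation=cv2.INTER_CUBIC)
im2,d2=camera("top");np.savez("/tmp/to%s.npz"%n,im=im2,d=d2)
b=cv2.resize(im2[120:160,260:320],(600,400),interpolation=cv2.INTER_CUBIC)
save("a"+n,a);save("b"+n,b)
def cen(im,kind,box):
    i=im.astype(float);r,g,bb=i[...,0],i[...,1],i[...,2]
    w=(np.clip(r-np.maximum(g,bb)-60,0,None) if kind=="r" else np.clip(g-np.maximum(r,bb)-25,0,None))
    M=np.zeros_like(w);M[box[0]:box[1],box[2]:box[3]]=1;w*=M
    return w
for nm,I,box in(("scene",im,(195,255,140,220)),("top",im2,(122,150,265,320))):
    for k in "rg":
        w=cen(I,k,box);rr,cc=np.nonzero(w>0)
        if len(rr): print(nm,k,len(rr),'mean',np.average(cc,weights=w[rr,cc]).round(2),np.average(rr,weights=w[rr,cc]).round(2),'cols',cc.min(),cc.max(),'rows',rr.min(),rr.max())
for t in("pointer","mark"):
    for c in("scene","top"):
        for e in mark_of(c,t)[:2]: print(c,t,round(e["confidence"],2),(np.array(e["xy"])*[512,384]).round(1))
E
python3 look.py 17
```

```text
14.9667 [ 0.5585 -0.1077  0.0933] F [-0.43  4.77  4.22] Ftool [-4.2 -3.1  3.7] T [1.95 0.29 0.04] 0.145 [  8.8  16.4 -21.6  -0.  -51.9  36.7] jawyaw -134.6
scene r 40 mean 177.29 216.45 cols 172 183 rows 213 220
scene g 23 mean 168.98 222.65 cols 167 171 rows 220 226
top r 33 mean 292.72 137.85 cols 283 301 rows 128 142
top g 8 mean 292.47 130.3 cols 292 293 rows 129 132
scene pointer 0.69 [176.3 215.8]
top pointer 0.37 [295.1 131.6]
scene mark 0.6 [171.6 222.2]
```

View pics/a17.png

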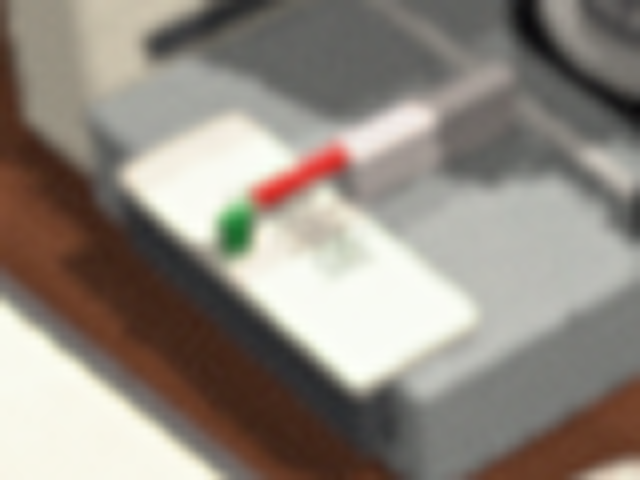

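View pics/b17.png

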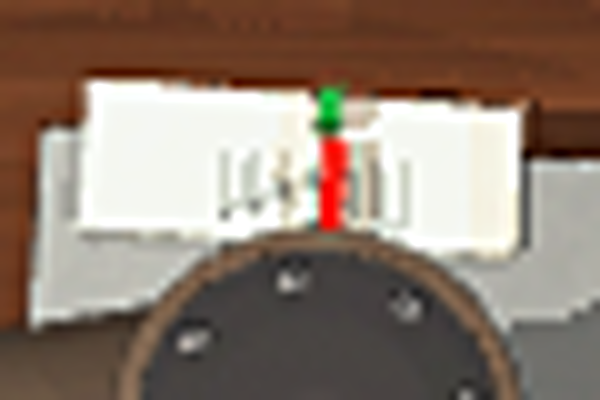

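Request:
send_rows:
  plan:
    - [0,0,0,-7,0,0,0]
    - [0,0,0,-14,0,0,0]
    - [0,0,0,-21,0,0,0]
    - [0,0,0,-28,0,0,0]
    - [0,0,0,-35,0,0,0]
    - [0,0,0,-42,0,0,0]
    - [0,0,0,-49,0,0,0]
    - [0,0,0,-55,0,0,0]
    - [0,0,0,-55,0,0,0]
    - [0,0,0,-55,0,0,0]

```text
time_s: 16.1
position: [0.5586, -0.1073, 0.0933]
tcp_rot: [-165.2, 89.9, 24.8]
contact_force: [-0.1, 7.1, 3.3]
width: 0.145
```

```bash
python3 look.py 18
```

```text
16.1 [ 0.5586 -0.1073  0.0933] F [-0.06  7.07  3.35] Ftool [-3.3 -7.  -1.2] T [2.72 0.3  0.02] 0.145 [  8.8  16.4 -21.6  -0.  -51.9  91.2] jawyaw -80.0
scene r 41 mean 179.32 218.07 cols 174 185 rows 215 222
scene g 26 mean 169.05 222.64 cols 167 171 rows 220 226
top r 37 mean 289.95 137.71 cols 283 301 rows 128 142
top g 10 mean 292.47 130.39 cols 292 293 rows 129 133
scene pointer 0.55 [173.5 220.1]
top pointer 0.49 [291.1 135.9]
scene mark 0.5 [170.4 221.5]
```

View pics/a18.png

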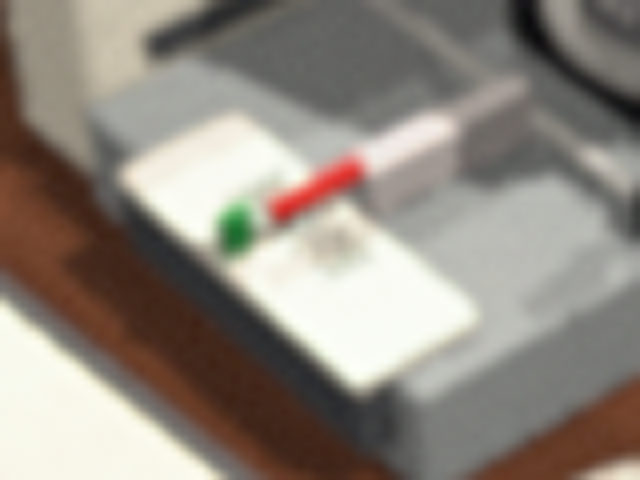

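View pics/b18.png

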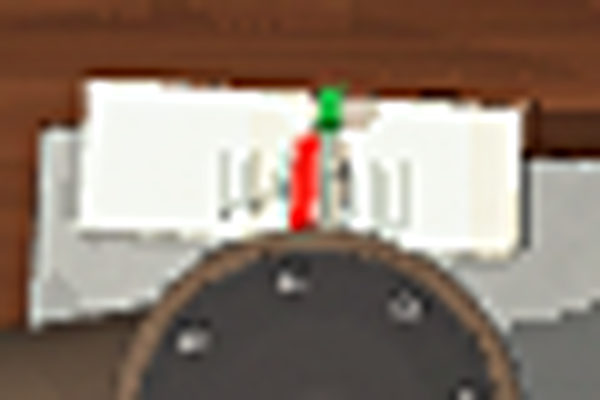

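```bash
python3 - <<'E'
from h import *
for f,n in(("to18","top"),("sc18","scene"),("to17","top"),("top0","top")):
    z=np.load(f"/tmp/{f}.npz");im,d=z["im"],z["d"];i=im.astype(int)
    box=(122,145,285,315) if n=="top" else (205,235,155,200)
    for k in "rg":
        m=(i[...,0]>np.maximum(i[...,1],i[...,2])+80) if k=="r" else (i[...,1]>np.maximum(i[...,0],i[...,2])+30)
        M=np.zeros_like(m);M[box[0]:box[1],box[2]:box[3]]=1;r,c=np.nonzero(m&M)
        p=at_depth(n,np.c_[c,r],d[r,c]);print(f,k,len(p),p.mean(0).round(4),np.percentile(p,[5,95],0).round(4).tolist())
        if k=="r": v=np.linalg.svd(p[:,:2]-p[:,:2].mean(0))[2][0];print("  dir",np.degrees(np.arctan2(v[1],v[0])))
E
```

```text
to18 r 26 [ 0.7357 -0.1309  0.0745] [[0.7206, -0.1347, 0.0603], [0.7512, -0.1275, 0.0812]]
  dir 173.98987774769887
to18 g 10 [ 0.7587 -0.14    0.0697] [[0.754, -0.1421, 0.0549], [0.7652, -0.1381, 0.0777]]
sc18 r 34 [ 0.7259 -0.1302  0.0716] [[0.7073, -0.1423, 0.0607], [0.7447, -0.125, 0.0746]]
  dir 21.76194377239186
sc18 g 24 [ 0.7571 -0.137   0.0688] [[0.7512, -0.1422, 0.06], [0.763, -0.1325, 0.0744]]
to17 r 24 [ 0.7344 -0.1409  0.0746] [[0.7202, -0.1449, 0.071], [0.7469, -0.1377, 0.0789]]
  dir 174.5121124262174
to17 g 8 [ 0.7592 -0.1398  0.0745] [[0.7548, -0.1416, 0.0708], [0.7641, -0.1381, 0.0791]]
top0 r 27 [ 0.7313 -0.1608  0.0756] [[0.7146, -0.1653, 0.0678], [0.7465, -0.1578, 0.0808]]
  dir 174.61660227812712
top0 g 9 [ 0.7587 -0.1397  0.0725] [[0.7544, -0.1418, 0.0598], [0.7644, -0.1379, 0.0787]]
```

Request:
send_rows:
  plan:
    - [0,0,0,-7,0,0,0]
    - [0,0,0,-14,0,0,0]
    - [0,0,0,-20,0,0,0]
    - [0,0,0,-20,0,0,0]
    - [0,0,0,-20,0,0,0]
    - [0,0,0,-20,0,0,0]

```text
time_s: 16.9
position: [0.5586, -0.1071, 0.0933]
tcp_rot: [179.3, 89.9, 29.2]
contact_force: [-0.4, 7.4, 5.5]
width: 0.147
```

```bash
python3 look.py 19; cat > m.py <<'E'
import sys
from h import *
for f,n in(("to"+sys.argv[1],"top"),("sc"+sys.argv[1],"scene")):
    z=np.load(f"/tmp/{f}.npz");im,d=z["im"],z["d"];i=im.astype(int);q={}
    box=(122,145,280,315) if n=="top" else (205,235,155,200)
    for k in "rg":
        m=(i[...,0]>np.maximum(i[...,1],i[...,2])+80) if k=="r" else (i[...,1]>np.maximum(i[...,0],i[...,2])+30)
        M=np.zeros_like(m);M[box[0]:box[1],box[2]:box[3]]=1;r,c=np.nonzero(m&M)
        p=at_z(n,np.c_[c,r],.075);q[k]=p.mean(0)
    print(f,q,((q["r"]-q["g"])@np.array([.113,.994,0])*1000).round(2))
E
python3 m.py 17;python3 m.py 18; python3 m.py 19
```

```text
16.9 [ 0.5586 -0.1071  0.0933] F [-0.43  7.44  5.53] Ftool [-5.5 -6.7 -3.3] T [2.96 0.46 0.01] 0.147 [ 8.800e+00  1.640e+01 -2.160e+01 -1.000e-01 -5.190e+01  1.112e+02] jawyaw -60.0
scene r 42 mean 179.76 218.72 cols 174 185 rows 215 222
scene g 26 mean 169.06 222.66 cols 167 171 rows 220 226
top r 37 mean 288.94 137.82 cols 283 300 rows 128 142
top g 10 mean 292.48 130.33 cols 292 293 rows 129 133
scene pointer 0.49 [174.4 221.8]
top pointer 0.56 [290.7 131.8]
top pointer 0.43 [386.6 254.2]
scene mark 0.58 [168.1 215.8]
to17 {'r': array([ 0.73430553, -0.14084724,  0.075     ]), 'g': array([ 0.75907396, -0.13974861,  0.075     ])} -3.89
sc17 {'r': array([ 0.72783854, -0.13633577,  0.075     ]), 'g': array([ 0.76191963, -0.13138001,  0.075     ])} -8.78
to18 {'r': array([ 0.73556154, -0.13083827,  0.075     ]), 'g': array([ 0.75733334, -0.13973637,  0.075     ])} 6.38
sc18 {'r': array([ 0.7283096 , -0.12679137,  0.075     ]), 'g': array([ 0.76108817, -0.13082832,  0.075     ])} 0.31
to19 {'r': array([ 0.73418859, -0.12757069,  0.075     ]), 'g': array([ 0.75810654, -0.13993055,  0.075     ])} 9.58
sc19 {'r': array([ 0.72855268, -0.12332866,  0.075     ]), 'g': array([ 0.76108817, -0.13082832,  0.075     ])} 3.78
```

Request:
send_rows:
  plan:
    - [0,0,0,7,0,0,0]
    - [0,0,0,14,0,0,0]
    - [0,0,0,21,0,0,0]
    - [0,0,0,28,0,0,0]
    - [0,0,0,35,0,0,0]
    - [0,0,0,42,0,0,0]
    - [0,0,0,49,0,0,0]
    - [0,0,0,56,0,0,0]
    - [0,0,0,60,0,0,0]
    - [0,0,0,60,0,0,0]
    - [0,0,0,60,0,0,0]

```text
time_s: 18.12
position: [0.5586, -0.1076, 0.0933]
tcp_rot: [-133.4, 89.9, 16.6]
contact_force: [-1.2, 4.7, 4.5]
width: 0.15
```

```bash
python3 look.py 20; python3 m.py 20
```

```text
18.1167 [ 0.5586 -0.1076  0.0933] F [-1.21  4.66  4.46] Ftool [-4.5 -3.4  3.4] T [ 2.12  0.21 -0.  ] 0.15 [  8.8  16.4 -21.6  -0.  -51.9  51.1] jawyaw -120.1
scene r 43 mean 178.85 217.43 cols 173 184 rows 214 221
scene g 23 mean 169.01 222.63 cols 167 171 rows 220 226
top r 37 mean 290.92 137.71 cols 283 301 rows 128 142
top g 10 mean 292.48 130.35 cols 291 293 rows 129 133
scene pointer 0.76 [173.6 222.2]
scene pointer 0.65 [202.4 210.8]
scene mark 0.46 [170. 219.]
to20 {'r': array([ 0.73417482, -0.134358  ,  0.075     ]), 'g': array([ 0.75810654, -0.13993055,  0.075     ])} 2.83
sc20 {'r': array([ 0.72733843, -0.13009274,  0.075     ]), 'g': array([ 0.7614668 , -0.13107819,  0.075     ])} -2.88
```

Request:
send_rows:
  plan:
    - [0,0,0,0,0,0,0.5]
    - [0,0,0,0,0,0,0.5]
    - [0,0,0,0,0,0,0.5]
    - [0,0,0,0,0,0,0.5]
    - [-40,0,0,0,0,0,0.5]
    - [-80,0,0,0,0,0,0.5]
    - [-80,0,0,0,0,0,0.5]
    - [-80,0,0,0,0,0,0.5]

```text
time_s: 19.08
position: [0.5593, -0.1083, 0.1755]
tcp_rot: [-147.8, 89.7, 2.4]
contact_force: [-1.3, -0.1, 0.4]
width: 0.499
```

```bash
python3 st.py; python3 - <<'E'
from h import *
o=get_obs();im,d=camera("wrist");save("w21",cv2.resize(im,(800,600)))
print(delta(o,[.735,-.139,.14],goal(-96)))
E
```

```text
19.0833 [ 0.5593 -0.1083  0.1755] F [-1.35 -0.14  0.37] Ftool [-0.4  0.8  1.1] T [0.   0.11 0.02] 0.499 [  8.7  11.8 -15.8   0.  -62.1  51.4] jawyaw -119.8
(array([  36.4,  -60.5, -167.6]), array([-23.79,  -0.29,   0.11]))
```

View pics/w21.png

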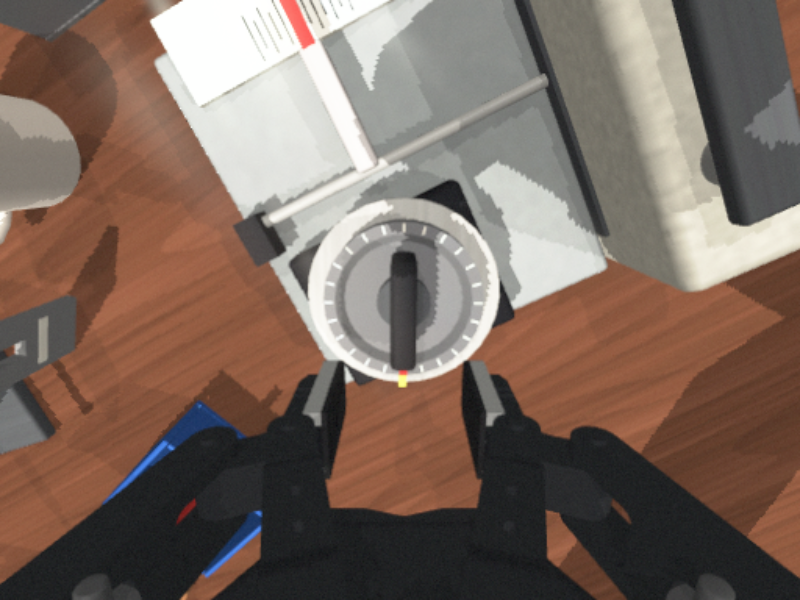

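Request:
send_rows:
  plan:
    - [0,-12,-35,-6,0,0,0.5]
    - [0,-25,-70,-12,0,0,0.5]
    - [0,-38,-105,-18,0,0,0.5]
    - [5,-52,-140,-24,0,0,0.5]
    - [15,-60,-167,-24,0,0,0.5]
    - [30,-60,-168,-24,0,0,0.5]
    - [36,-60,-168,-24,0,0,0.5]
    - [36,-60,-168,-24,0,0,0.5]
    - [36,-60,-168,-24,0,0,0.5]
    - [36,-60,-168,-24,0,0,0.5]

```text
time_s: 19.97
position: [0.733, -0.1393, 0.1378]
tcp_rot: [165.9, 89.9, -19.8]
contact_force: [0.2, -0.6, 0.8]
width: 0.502
```

```bash
python3 st.py; python3 - <<'E'
from h import *
o=get_obs();im,d=camera("wrist");o2=get_obs();np.savez("/tmp/w22.npz",im=im,d=d,position=o2["position"],tcp_rot=o2["tcp_rot"]);save("w22",cv2.resize(im,(800,600)))
print(o["position"],o2["position"])
for t in("pointer","mark"):
  for e in mark_of("wrist",t):
    px=np.array(e["xy"])*[512,384];print(t,e["confidence"],px,at_depth("wrist",[px],[d[int(px[1]),int(px[0])]],o2))
E
```

```text
19.9667 [ 0.733  -0.1393  0.1378] F [ 0.19 -0.61  0.81] Ftool [-0.8  0.6 -0.3] T [-0.01 -0.03 -0.03] 0.502 [  4.1  29.5   5.7   0.  -66.1  80.1] jawyaw -95.7
[ 0.73301114 -0.139304    0.13782135] [ 0.7332844  -0.13925494  0.13831621]
pointer 0.93 [251.0848 189.5808] [[ 0.7386353  -0.1346151   0.07576335]]
mark 0.45 [255.5904 167.616 ] [[ 0.75766212 -0.14052358  0.07535034]]
```

View pics/w22.png

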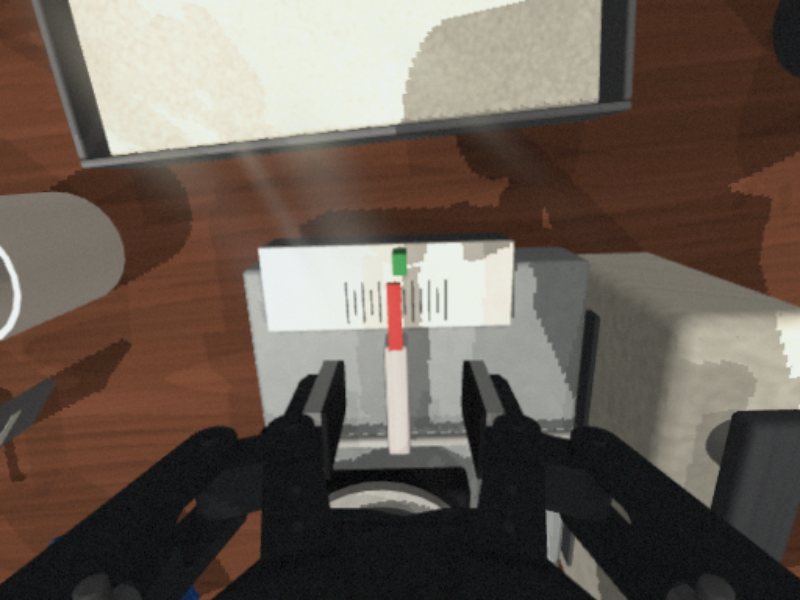

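```bash
cat > fine.py <<'E'
from h import *
def fine(im,o,dbg=None):
    i=im.astype(float);r,g,b=i[...,0],i[...,1],i[...,2]
    W={}
    for k,w in(("r",np.clip(r-np.maximum(g,b)-70,0,60)),("g",np.clip(g-np.maximum(r,b)-30,0,30))):
        M=np.zeros_like(w);M[150:232,225:285]=1;W[k]=w*M
    out={}
    for k,w in W.items():
        pts=[]
        for row in range(150,232):
            s=w[row]
            if s.max()>20:
                c=np.nonzero(s)[0];pts.append([np.average(c,weights=s[c]),row,s.sum()/s.max(),])
        pts=np.array(pts);out[k]=pts
    R_=out["r"][1:-1];G=out["g"][1:-1]
    pr=at_z("wrist",R_[:,:2],.0755,o);pg=at_z("wrist",G[:,:2],.0755,o)
    v=np.polyfit(pr[:,0],pr[:,1],1);yaw=np.arctan(v[0])
    return pr,pg,R_,G,yaw
if __name__=="__main__":
    z=np.load("/tmp/w22.npz");o={k:z[k] for k in("position","tcp_rot")}
    pr,pg,R_,G,yaw=fine(z["im"],o)
    print(G.round(2).tolist());print(R_[:4].round(2),R_[-3:].round(2));print("yaw",np.degrees(yaw))
    n=np.array([-np.sin(yaw),np.cos(yaw)]);print("g",pg[:,:2]@n*1000);print("r",(pr[:,:2]@n*1000).round(2))
E
python3 fine.py; python3 - <<'E'
from h import *
z=np.load("/tmp/w22.npz");im=z["im"]
save("w22c",cv2.resize(im[150:230,210:300],None,fx=7,fy=7,interpolation=0))
o={k:z[k] for k in("position","tcp_rot")}
# paper edges (800px coords): bottom edge (268,331)-(511,325); top (259,247)-(515,241)
for a,b in(((268,331),(511,325)),((259,247),(515,241))):
    p=at_z("wrist",np.array([a,b])/1.5625,.06,o);e=p[1]-p[0];print(np.degrees(np.arctan2(e[1],e[0])),p)
E
```

```text
[[255.14, 163.0, 8.7], [255.04, 164.0, 8.9], [255.06, 165.0, 8.87], [255.06, 166.0, 8.87], [255.03, 167.0, 8.93], [255.09, 168.0, 8.8], [255.24, 169.0, 8.5], [255.24, 170.0, 8.5], [255.22, 171.0, 8.53], [255.24, 172.0, 8.57], [255.38, 173.0, 8.83], [255.55, 174.0, 8.57]]
[[251.46 183.     8.07]
 [251.5  184.     8.  ]
 [251.54 185.     8.07]
 [251.58 186.     8.15]] [[252.79 220.     8.07]
 [252.73 221.     8.02]
 [252.68 222.     7.9 ]]
yaw -4.152134595806201
g [-85.03205357 -84.92693456 -84.91376772 -84.88760097 -84.83550355
 -84.86138674 -84.95863552 -84.93240086 -84.89191834 -84.88152459
 -84.97870307 -85.09986384]
r [-81.31 -81.31 -81.31 -81.32 -81.28 -81.27 -81.23 -81.26 -81.34 -81.31
 -81.26 -81.24 -81.28 -81.31 -81.26 -81.31 -81.35 -81.3  -81.33 -81.41
 -81.48 -81.42 -81.35 -81.36 -81.44 -81.44 -81.41 -81.35 -81.28 -81.23
 -81.25 -81.33 -81.32 -81.32 -81.31 -81.29 -81.28 -81.32 -81.23 -81.16]
-94.20464957137307 [[ 0.71926523 -0.05533194  0.06      ]
 [ 0.70833408 -0.20402068  0.06      ]]
-94.36450221898224 [[ 0.77116381 -0.06018015  0.06      ]
 [ 0.75991224 -0.20760127  0.06      ]]
```

View pics/w22c.png

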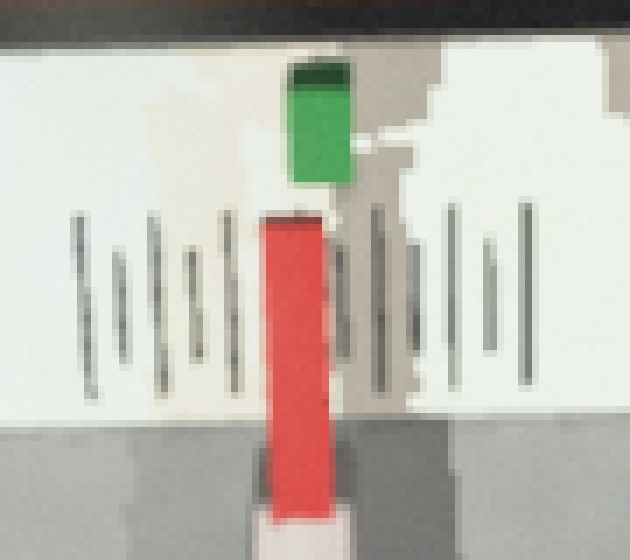

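```bash
python3 - <<'E'
from h import *
o=get_obs();print(o["position"],delta(o,[.5588,-.108,.15],goal(-120)))
E
```

```text
[ 0.73345014 -0.13919837  0.13845521] (array([-11.9, -13.7, 176.9]), array([24.28, -0.12,  0.04]))
```

Request:
send_rows:
  plan:
    - [-20,0,20,0,0,0,0.5]
    - [-36,-3,50,6,0,0,0.5]
    - [-36,-6,85,12,0,0,0.5]
    - [-36,-10,120,18,0,0,0.5]
    - [-36,-12,150,24,0,0,0.5]
    - [-30,-13,175,24,0,0,0.5]
    - [-12,-14,177,24,0,0,0.5]
    - [-12,-14,177,24,0,0,0.5]
    - [-12,-14,177,24,0,0,0.5]
    - [-12,-14,177,24,0,0,0.5]

```text
time_s: 20.95
position: [0.5597, -0.1078, 0.1498]
tcp_rot: [-159.8, 89.9, -9.5]
contact_force: [-0.1, -0.4, -0.9]
width: 0.5
```

```bash
python3 st.py; python3 - <<'E'
from h import *
camera("wrist");o=get_obs();im,d=camera("wrist");save("w23",im);print(o["position"],delta(o,[.5588,-.1078,.091],goal(-120)))
E
```

```text
20.95 [ 0.5597 -0.1078  0.1498] F [-0.1  -0.35 -0.89] Ftool [ 0.9  0.4 -0.1] T [-0.   -0.03 -0.  ] 0.5 [  8.8  13.2 -17.5   0.  -59.1  51.5] jawyaw -119.7
[ 0.55985007 -0.10780886  0.14971061] (array([58.7,  0.5,  1. ]), array([ 0.28, -0.08,  0.03]))
```

View pics/w23.png

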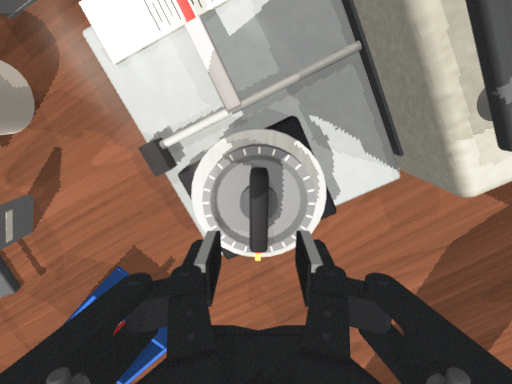

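Request:
send_rows:
  plan:
    - [25,0.5,1,0,0,0,0.5]
    - [45,0.5,1,0,0,0,0.5]
    - [55,0.5,1,0,0,0,0.5]
    - [58,0.5,1,0,0,0,0.5]
    - [58,0.5,1,0,0,0,0.4]
    - [57,0.5,1,0,0,0,0]
    - [57,0.5,1,0,0,0,0]
    - [57,0.5,1,0,0,0,0]
    - [57,0.5,1,0,0,0,0]
    - [57,0.5,1,0,0,0,0]
    - [57,0.5,1,0,0,0,0]

```text
time_s: 21.97
position: [0.5586, -0.1076, 0.0931]
tcp_rot: [-150.7, 89.8, -0.4]
contact_force: [0.6, 0.9, 6.3]
width: 0.148
```

```bash
python3 look.py 24; python3 m.py 24
```

```text
21.9667 [ 0.5586 -0.1076  0.0931] F [0.58 0.95 6.35] Ftool [-6.3 -1.1 -0. ] T [ 0.47  0.05 -0.04] 0.148 [  8.8  16.3 -21.7   0.  -51.8  51.5] jawyaw -119.7
scene r 43 mean 178.85 217.42 cols 173 184 rows 214 221
scene g 25 mean 169.01 222.64 cols 167 171 rows 220 226
top r 38 mean 290.89 137.85 cols 283 301 rows 128 142
top g 10 mean 292.48 130.35 cols 291 293 rows 129 133
scene pointer 0.48 [173.1 220.8]
top pointer 0.49 [292.4 130.5]
scene mark 0.69 [170.2 217.9]
scene mark 0.53 [169.1 218.3]
to24 {'r': array([ 0.73417482, -0.134358  ,  0.075     ]), 'g': array([ 0.75810654, -0.13993055,  0.075     ])} 2.83
sc24 {'r': array([ 0.72733843, -0.13009274,  0.075     ]), 'g': array([ 0.7614668 , -0.13107819,  0.075     ])} -2.88
```

Gripped, nothing shifted. Turn 20.5° clockwise, release and rise.

Request:
send_rows:
  plan:
    - [0,0,0,6,0,0,0]
    - [0,0,0,12,0,0,0]
    - [0,0,0,17,0,0,0]
    - [0,0,0,20.5,0,0,0]
    - [0,0,0,20.5,0,0,0]
    - [0,0,0,20.5,0,0,0]
    - [0,0,0,20.5,0,0,0.5]
    - [0,0,0,20.5,0,0,0.5]
    - [0,0,0,20.5,0,0,0.5]
    - [-40,0,0,20.5,0,0,0.5]
    - [-80,0,0,20.5,0,0,0.5]
    - [-80,0,0,20.5,0,0,0.5]

```text
time_s: 23.27
position: [0.5615, -0.1082, 0.1794]
tcp_rot: [-136.5, 89.4, -6.7]
contact_force: [2.3, 0.2, 2.5]
width: 0.5
```

```bash
python3 look.py 25; python3 m.py 25; python3 - <<'E'
from h import *
o=get_obs();im,d=camera("wrist");save("w25",im);print(delta(o,[.735,-.139,.14],goal(-95)))
E
```

```text
23.2667 [ 0.5615 -0.1082  0.1794] F [2.26 0.23 2.46] Ftool [-2.4 -1.9 -1.3] T [ 0.02 -0.31  0.04] 0.5 [  8.8  11.7 -15.5   0.2 -62.2  31. ] jawyaw -140.1
scene r 41 mean 178.09 216.95 cols 172 183 rows 213 220
scene g 23 mean 168.98 222.64 cols 167 171 rows 220 226
top r 12 mean 292.2 133.49 cols 283 300 rows 128 134
top g 8 mean 292.47 130.29 cols 292 293 rows 129 132
scene pointer 0.81 [175.4 223.4]
scene mark 0.49 [169.5 220.4]
top mark 0.4 [284.4 184.1]
to25 {'r': array([ 0.74805374, -0.13910491,  0.075     ]), 'g': array([ 0.75907396, -0.13974861,  0.075     ])} -0.61
sc25 {'r': array([ 0.72774681, -0.13275669,  0.075     ]), 'g': array([ 0.76139536, -0.13114923,  0.075     ])} -5.4
(array([  30.1, -117.1, -138.2]), array([-45.24,   0.11,  -0.06]))
```

View pics/w25.png

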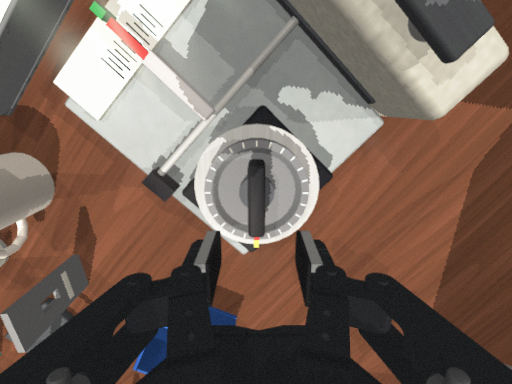

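Request:
send_rows:
  plan:
    - [0,-20,-20,-7,0,0,0.5]
    - [0,-40,-40,-14,0,0,0.5]
    - [0,-60,-65,-21,0,0,0.5]
    - [0,-80,-90,-28,0,0,0.5]
    - [5,-100,-115,-35,0,0,0.5]
    - [15,-117,-138,-42,0,0,0.5]
    - [25,-117,-138,-45,0,0,0.5]
    - [30,-117,-138,-45,0,0,0.5]
    - [30,-117,-138,-45,0,0,0.5]
    - [30,-117,-138,-45,0,0,0.5]

```text
time_s: 24.45
position: [0.7348, -0.1388, 0.1412]
tcp_rot: [14.2, 89.9, -171.1]
contact_force: [0.4, -0.0, 0.4]
width: 0.503
```

```bash
python3 st.py; cat > f2.py <<'E'
from fine import *
import sys
camera("wrist");camera("wrist")
for k in range(2):
    o=get_obs();im,d=camera("wrist")
    pr,pg,R_,G,yaw=fine(im,o)
    for ya in(yaw,np.radians(-4.2)):
        n=np.array([-np.sin(ya),np.cos(ya)]);a=pr[:,:2]@n*1000;g=pg[:,:2]@n*1000
        print("yaw",np.degrees(ya).round(2),"pointer end",np.median(a[:8]).round(2),"all",np.median(a).round(2),"mark",np.median(g).round(2),"diff",(np.median(a[:8])-np.median(g)).round(2))
save(sys.argv[1],cv2.resize(im[150:230,210:300],None,fx=7,fy=7,interpolation=0))
E
python3 f2.py w26c
```

```text
24.45 [ 0.7348 -0.1388  0.1412] F [ 0.38 -0.03  0.35] Ftool [-0.4 -0.  -0.4] T [-0.01 -0.   -0.01] 0.503 [  4.2  29.6   6.4   0.  -66.8  80.5] jawyaw -95.3
yaw -4.03 pointer end -86.34 all -86.3 mark -86.69 diff 0.35
yaw -4.2 pointer end -84.18 all -84.19 mark -84.49 diff 0.3
yaw -3.95 pointer end -87.43 all -87.4 mark -87.85 diff 0.42
yaw -4.2 pointer end -84.14 all -84.17 mark -84.5 diff 0.36
```

View pics/w26c.png

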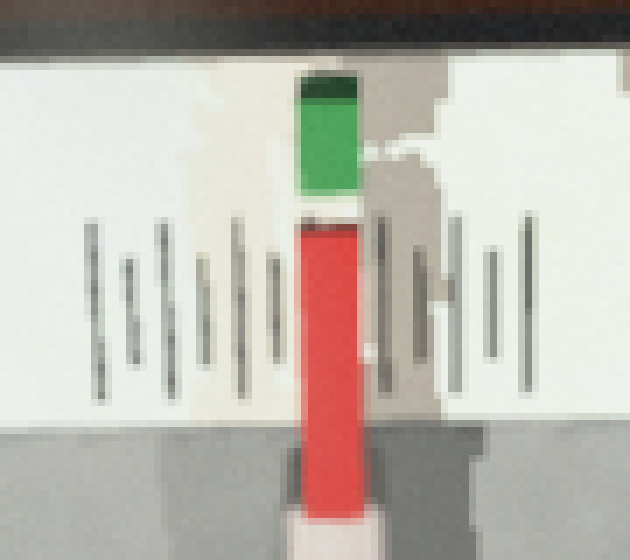

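```bash
python3 - <<'E'
from h import *
im,d=camera("scene");a=cv2.resize(im[100:340,120:440],(640,480),interpolation=cv2.INTER_CUBIC);save("s27",a)
E
python3 - <<'E'
import cv2
i=cv2.imread("pics/w25.png");cv2.imwrite("pics/w25z.png",cv2.resize(i[215:255,230:285],None,fx=12,fy=12,interpolation=0))
E
```

```text
(no output)
```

View pics/s27.png

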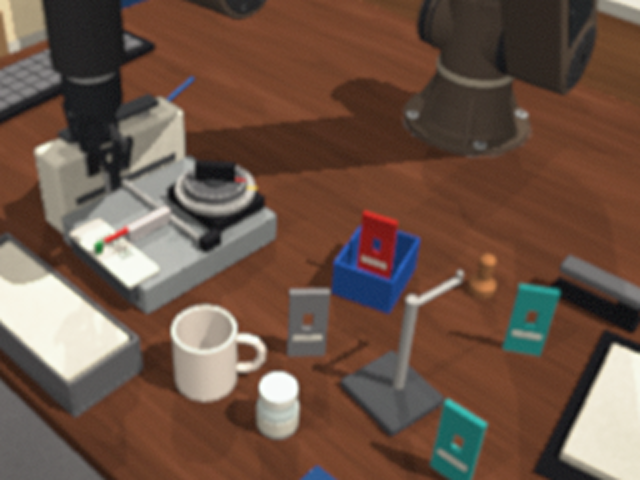

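View pics/w25z.png

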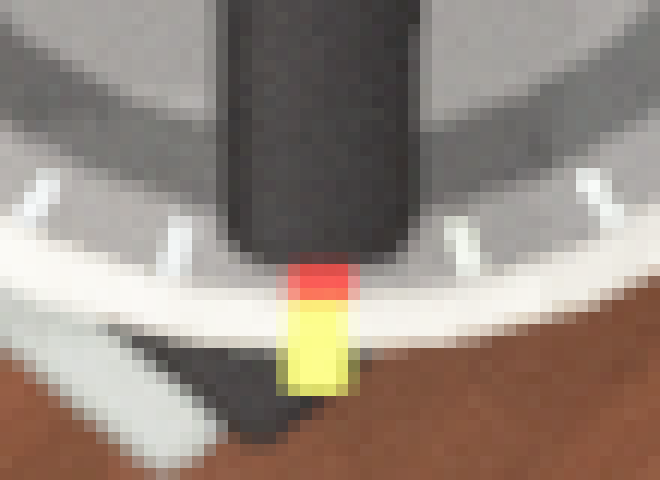

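```bash
python3 -c "
from h import *
print(ctrl.job_done())"
```

```text
the job is handed in; nothing more can be done
None
```

The red tag is off its hook and standing released in the blue box, and the paper stop is set at the marker. I handed the job in at about 25 s of the 72 s; no verdict is reported.

**What I did**
- **Tag:** I lifted it about 16 mm, drew it 70 mm along the peg, stood it in the box and let go.
- **Winding out:** I turned the wheel about 194° counter-clockwise. The top camera put the pointer at +9.6 mm past the marker.
- **Coming back:** I turned 60° clockwise, let go and looked closely with the wrist camera, which showed +3.6 mm. I regrasped, turned another 20.5° clockwise and let go.

**Last checks**
- **Pointer:** the wrist close-up puts it at +0.3 to +0.4 mm from the marker, inside the 1.5 mm limit.
- **Lines:** the red line lies on the yellow one to within about 0.02 rad.
- **Tag and box:** the tag is still upright in the box.
- **Surroundings:** the mug, jar, stamp and stapler look unmoved. I saw no change in the pencil, but did not check it separately.
- **Contact:** the hand is open and clear of everything.

**What disagreed**
- **First grip on the bar:** the fingers closed above it, because the tips sat about 20–28 mm farther back than the stated tool point. I regripped about 14 mm lower.
- **Scene camera:** my rough pointer readings from it were about 6 mm lower than the top camera's, which was itself about 1 mm off. I went by the wrist close-up for the final setting.
- **The 5 mm overrun:** this was confirmed only by the top camera and the angle turned, not by a wrist close-up.

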